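# Dock the flask tray and show the tall flask to the inspection camera

## Robot

A 7-joint arm with a two-finger parallel gripper is mounted at the origin on the work surface. World frame = base frame: x ahead of the robot, y to its left, z up, the work surface at z = 0. Lengths are in m, angles in rad, forces in N, time in s.
With the tool pointing down it reaches from about 0.425 to 0.95 m from the base axis. Payload 4.7 kg.
Tool frame: the origin (TCP) lies midway between the tips of the shut fingers; the grasp point (between the pads) lies 19 mm behind it (arm.tcp_to_grasp is the distance from the TCP to the grasp point, in m); z points along the fingers, x is the direction in which the jaws open and shut, and the axes are right-handed (so a half turn about z gives the same grasp; the last joint's range is limited). The gripper opens to 85 mm and grips with 20 to 120 N. Pads are 22 mm wide; open, the fingers measure 114 mm over their backs; the gripper's body (76 mm by 85 mm) begins 54 mm behind the grasp point. The pads swing forward as they close: fully open they stand 13 mm farther back than shut.
Start: joints at [-1.204, 0.469, -0.049, 1.532, 0.024, 1.141, -0.082], TCP at [0.26, 0.623, 0.231] pointing down, gripper open.
Joint ranges: [-2.59, 2.59], [-0.33, 1.99], [-1.39, 1.29], [0.1, 2.45], [-1.04, 4.18], [0.21, 1.99], [-2.66, 2.66]. Speed limits (rad/s): [2.57, 2.57, 3.14, 3.14, 3.14, 3.14, 3.14].

## Interface

Orientations are given as a rotation vector (axis times angle).
In Python, from bench import arm, optics, search_frame, outline_of gives the robot as it stands. The module is installed in compiled form; this text tells all that it offers.
- The arm moves only by the tool step_arm, never from a script. Its argument "motion" is a list of rows, each a list of 7 numbers: the shift along the tool's x, y, z in cm, then the turn, a rotation vector about the tool's x, y, z in degrees, then the finger opening in cm, from 0 to 8.54. A call has exactly 5 rows; each row is the pose to reach, as a shift and turn from the pose measured when the call began, along the tool's axes at that moment; what a row does not reach only later rows make up. A row lasts 1/12 s, in which the tool goes at most 41.7 mm and 7.16 degrees, less where a joint would pass 70% of its speed; a pose out of reach is approached as far as the arm can. A call with a gripper value outside its range is refused whole. The fingers move at their own pace and stop on an object; the grip force is fixed at half the most. Time passes only in rows, so rows that repeat a pose let the fingers close, or fill a call up. It gives the time, the measured TCP pose, the force and the opening at its end, in the units of the state.
- arm.state(): the state, without advancing time (a new reading comes with each control period).
- optics.grab_frame(name): name is "side" or "top"; returns the picture (384x512x3 uint8, red, green, blue); there is no depth.
- optics.camera_info(name): a dict with "fov_y" (degrees; the focal length in pixels is half the picture's height over the tangent of half this angle, whatever the lens; pixels are square), "cx", "cy" (the principal point, pixels), "k1" (the pictures are not rectified: a ray, as slopes to the right and down, at radius r is drawn at 1 + k1 r^2 times it, then the intrinsics apply), "pose" (4x4, takes a point from camera to world coordinates). Camera axes: x right, y down, z forward; pixel columns grow to the right and rows downward; lengths in m; the calibration is good to about 2 mm. A picture is of the moment at which its call begins. camera_info takes no time and is no camera call.
- arm.sign_off(): hands the job in, once; it reports no verdict.
Trained networks look in the newest picture that a camera, given by its name, has taken for a name from the list of things; names that differ only in an ending like _2 or _b are one class to them, and where a whole thing is asked for, a point or a joint stands for the part that bears it (a point fixed in the world has none). Each returns a list of dicts, best first, with "confidence" (0 to 1); they miss things now and then, are a little off and sometimes report something else, mostly with a low value. They report only what shows in the picture. A call takes as long as a camera call. They do not tell look-alikes from the thing itself.
- search_frame(target, camera): "bbox" ([left, top, width, height] in pixels, round what is visible of it).
- outline_of(target, camera): "region" (384x512 bool, what is visible of it) and "bbox" ([left, top, width, height] in pixels, round what is visible of it).
The state is a dict: "t": time; "qpos": joint angles; "joint_velocities": joint speeds; "joint_efforts": joint torques, N m; "position": TCP position; "eef_rot": TCP orientation; "wrist_force": force on the tool from outside, world axes, zero at the start; "ft_torque": the same for the moment, N m; "opening": opening from 0.0 (shut) to 1.0 (fully open).
Only numpy, scipy, OpenCV 4.12 (cv2) and the standard library are available. Lean on these libraries where they do the work, as an engineer would, in place of code of your own. Each camera call takes 0.05 s, during which the arm holds its last target.

## Task

Push the half pulled-out flask tray all the way home in its dock, then take the tall flask out of it and hold it up in the air in front of the inspection camera: upright, a broad flat side square to the lens, the middle of the flask level with the lens centre and straight above the round black pad on the camera's foot (12 cm in front of the lens). Finish while still holding it there, still; leave the two short flasks standing in the docked tray, and do not disturb the camera or the other things on the bench.

Things in the scene. Friction and masses are not known exactly. Their poses are not given: they have to be found in the camera images.
- dock: Fixed tray dock. Origin at bench level; x = the way in (away from the robot), z up. Grey base plate 10 mm thick, 228 mm wide, x -170 to +80 mm; two lipped aluminium side rails x -65 to +65 mm, 31 mm high; rear stop 40 mm high, face at x = +65.3 mm. The tray is home when its centre is at x = 0 here. It lies loose on the plate, 2.5 mm play each side, under the rails' lips; slides with 1 to 3 N.
- tray_centre (a point): Centre of the loose tray's underside; axes: x = the way into the dock, z up. Steel plate 130 (x) by 200 by 8 mm; on it, centred at x = +30 mm, a white block 62 by 178 mm (top 34 mm above the underside) with three pockets 50 (x) by 28 mm, down to the plate, at y = -60, 0, +60 mm. 0.5 kg. At the start 60 to 95 mm short of home, far end already between the rails.
- tray_fin (a point): Grip point on the tray's upright pull fin: steel plate 32 mm long (x), 12 mm thick (y), at the tray's robot-side end (x = -46 mm, y = 0), from 8 to 78 mm above the tray's underside; this point is 60 mm above it. Axes as the tray. Pinch it across y from above.
- tall_flask (a point): Middle (57 mm above the underside) of the tall flask, in any one of the three pockets. Amber glass body 46 (x) by 24 (y) by 78 mm high; neck 20 mm across, 10 mm high; round black screw cap 26 mm across, 31 to 57 mm above this point. z up along the flask; y = normal of the broad flat sides (either side will do), which face the tray's y at the start. 70 to 120 g.
- short_flask_a (a point): Middle (42 mm above its underside) of a short flask in another pocket: the same but its body is 48 mm high, 84 mm over all. z up along the flask.
- short_flask_b (a point): Middle of the other short flask, the same as the first.
- lens (a point): Centre of the inspection camera's front glass, looking level along -x of this frame; z up. Barrel 36 mm across, 54 mm ring lamp 12 mm behind the front; white camera box 60 by 56 by 56 mm, 36 to 96 mm behind the front, on a steel column 22 mm thick and 285 mm high, 85 mm behind the front. Lens height 150 to 210 mm above the bench, differs each time.
- view_point (a point): Where the middle of the flask is to be: 120 mm straight in front of the lens centre, at lens height, above the round black rubber pad (60 mm across) on the camera's foot plate (10 mm thick). Axes as the lens: x points to the lens.
- amber_bottle: Bystander: amber jar 72 mm across, 135 mm high, origin at the centre of its underside.
- beaker: Bystander: glass beaker 68 mm across, 85 mm high, origin at the centre of its underside.
- pen: Bystander: white and blue marker pen 128 mm long (x), 13 mm thick, lying on the bench; origin at its underside.
Not all that is in view belongs to the job. What is shaped like the part that bears short_flask_a but turquoise is not meant.

How it is judged:
By the outcome, as a careful person would: the job done as asked, in the order asked, and still so for the second after the job is handed in, while the arm keeps its last pose, push and grip.
It also fails if it takes over 48 s, if anything falls off the work surface, if the arm or the gripper's body presses on something with over 40 N, if the wrist force passes 120 N, or if a joint passes its speed limit or range.

## Working session

There is one attempt and no reset: what is moved stays moved. The work goes in short steps, Python scripts to look and compute and a tool call to move; the robot and the scene stay as the last step left them, time stands still between calls to the robot, and variables do not carry over. Pictures are saved under pics/ and viewed, and the job is handed in when it is done.

Besides the shell and the picture viewer there is one more tool, called after ">>>" as name([rows], argument=value, ...), one row to a line, values as JSON. step_arm: Moves the arm, as the interface text tells. Its arguments: {"type":"object","properties":{"motion":{"type":"array","items":{"type":"array","items":{"type":"number"}}}},"required":["motion"]}

```bash
mkdir -p pics; ls
python3 - <<'E'
from bench import arm, optics, search_frame, outline_of
import cv2, numpy as np
for n in ("side","top"):
    im=optics.grab_frame(n); cv2.imwrite(f"pics/{n}0.png",cv2.cvtColor(im,cv2.COLOR_RGB2BGR))
    i=optics.camera_info(n); print(n,i["fov_y"],i["cx"],i["cy"],i["k1"]); print(np.round(i["pose"],4).tolist())
print(arm.state(), arm.tcp_to_grasp)
E
```

```text
pics
side 56.964173293301165 250.9432646993605 189.50031804967603 -0.011187191258695686
[[-0.9924, -0.0494, 0.1128, 0.4719], [-0.1223, 0.4995, -0.8576, 0.7049], [-0.014, -0.8649, -0.5018, 0.5601], [0.0, 0.0, 0.0, 1.0]]
top 49.87499624131115 260.0298147431785 193.7448521426402 -0.14994577947500354
[[0.0063, -0.991, 0.1338, 0.4023], [-1.0, -0.0061, 0.0024, -0.0459], [-0.0016, -0.1338, -0.991, 1.2156], [0.0, 0.0, 0.0, 1.0]]
{'t': 0.1, 'qpos': array([-1.20389501,  0.46936908, -0.04855861,  1.53358073,  0.02409847,
        1.14102772, -0.08230321]), 'joint_velocities': array([ 6.63445552e-04, -5.70177947e-04, -1.03686330e-03, -3.79543235e-03,
       -1.37446244e-03,  4.94174787e-06, -1.05114019e-03]), 'joint_efforts': array([ 8.11684076e-04, -5.11512923e+01, -4.68882441e-02, -2.38390964e+01,
        1.08457846e-02,  4.37961906e-03, -7.63699376e-06]), 'position': array([0.26004596, 0.62231645, 0.23035802]), 'eef_rot': array([ 2.61396417e+00,  1.74072288e+00, -2.28067378e-03]), 'wrist_force': array([-0.02724397, -1.03143313,  1.33893954]), 'ft_torque': array([-0.0602174 , -0.00059977, -0.09314083]), 'opening': 1.0009642656345248} 0.0187
```

View pics/side0.png

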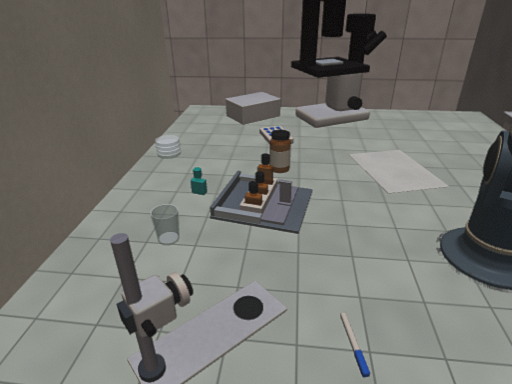

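View pics/top0.png

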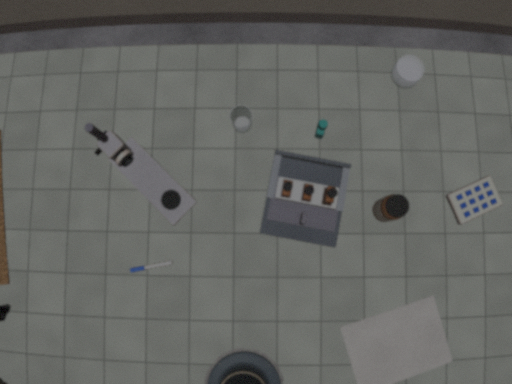

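```bash
cat > h.py <<'E'
from bench import arm, optics, search_frame, outline_of
import cv2, numpy as np
from scipy.spatial.transform import Rotation as R
class Cam:
    def __init__(s,n):
        i=optics.camera_info(n); s.f=192/np.tan(np.radians(i["fov_y"])/2); s.c=np.array([i["cx"],i["cy"]]); s.k=i["k1"]; s.T=np.array(i["pose"])
    def proj(s,P):
        P=np.atleast_2d(P); p=(P-s.T[:3,3])@s.T[:3,:3]; u=p[:,:2]/p[:,2:]; r2=(u**2).sum(1,keepdims=True)
        return u*(1+s.k*r2)*s.f+s.c
    def ray(s,uv):
        d=(np.atleast_2d(uv)-s.c)/s.f; u=d.copy()
        for _ in range(20): u=d/(1+s.k*(u**2).sum(1,keepdims=True))
        v=np.c_[u,np.ones(len(u))]@s.T[:3,:3].T
        return v/np.linalg.norm(v,axis=1,keepdims=True)
    def atz(s,uv,z):
        v=s.ray(uv); o=s.T[:3,3]; return o+v*((z-o[2])/v[:,2:])
C={n:Cam(n) for n in("side","top")}
def tri(us,ut):
    A=np.zeros((3,3));b=np.zeros(3);L=[]
    for n,u in(("side",us),("top",ut)):
        d=C[n].ray(u)[0];o=C[n].T[:3,3];M=np.eye(3)-np.outer(d,d);A+=M;b+=M@o;L.append((o,d))
    p=np.linalg.solve(A,b); e=[np.linalg.norm(np.cross(p-o,d))for o,d in L]
    return p,e
def snap(n,name,box=None,scale=1,pts=None):
    im=cv2.cvtColor(optics.grab_frame(n),cv2.COLOR_RGB2BGR); cv2.imwrite(f"pics/raw_{name}.png",im); crop(im,name,box,scale,pts); return im
def crop(im,name,box=None,scale=1,pts=None):
    x,y,w,h=box or(0,0,512,384); o=cv2.resize(im[y:y+h,x:x+w],None,fx=scale,fy=scale,interpolation=cv2.INTER_CUBIC)
    if pts is not None:
        for i,p in enumerate(np.atleast_2d(pts)):
            q=((p-[x,y]+.5)*scale).astype(int); cv2.circle(o,tuple(int(a) for a in q),2,(0,0,255),-1); 
    cv2.imwrite(f"pics/{name}.png",o)
E
python3 - <<'E'
from h import *
for n in("side","top"): optics.grab_frame(n)
for t in["tall_flask","short_flask_a","tray_fin","tray_centre","dock","lens","view_point","amber_bottle","beaker","pen"]:
    for n in("side","top"):
        try:r=search_frame(t,n); print(t,n,[(np.round(d["bbox"]).astype(int).tolist(),round(d["confidence"],2)) for d in r])
        except Exception as e: print(t,n,e)
for n,b in(("side",(205,145,120,90)),("top",(250,140,110,115))):
    crop(cv2.imread(f"pics/{n}0.png"),f"{n}0c",b,6 if n=="side" else 5)
crop(cv2.imread("pics/side0.png"),"side0cam",(100,225,200,155),3.8)
crop(cv2.imread("pics/top0.png"),"top0cam",(75,110,130,120),5)
E
```

```text
tall_flask side [([257, 155, 15, 27], 0.58), ([116, 273, 78, 63], 0.36)]
tall_flask top [([321, 188, 16, 13], 0.46)]
short_flask_a side [([246, 181, 17, 26], 0.79), ([255, 173, 12, 20], 0.71), ([191, 168, 16, 28], 0.65)]
short_flask_a top [([298, 183, 15, 18], 0.51), ([283, 177, 9, 22], 0.43), ([315, 122, 13, 20], 0.43)]
tray_fin side [([255, 172, 13, 18], 0.71), ([239, 181, 57, 44], 0.63)]
tray_fin top [([271, 177, 68, 55], 0.9)]
tray_centre side [([237, 177, 61, 50], 0.86), ([340, 317, 32, 61], 0.5)]
tray_centre top [([268, 175, 67, 56], 0.59)]
dock side [([210, 170, 99, 64], 0.72), ([245, 182, 15, 22], 0.54), ([268, 130, 24, 47], 0.36)]
dock top [([261, 152, 90, 94], 0.82), ([134, 259, 41, 14], 0.39)]
lens side [([118, 272, 76, 64], 0.73)]
lens top [([91, 126, 44, 41], 0.87)]
view_point side [([117, 274, 72, 65], 0.68)]
view_point top [([95, 130, 38, 39], 0.65)]
amber_bottle side [([273, 131, 17, 44], 0.8)]
amber_bottle top [([373, 197, 36, 26], 0.83)]
beaker side [([153, 204, 24, 43], 0.81), ([117, 272, 77, 64], 0.18)]
beaker top [([226, 107, 26, 28], 0.64)]
pen side [([340, 316, 31, 61], 0.57), ([238, 178, 59, 49], 0.41)]
pen top [([131, 259, 46, 10], 0.48)]
```

View pics/side0c.png

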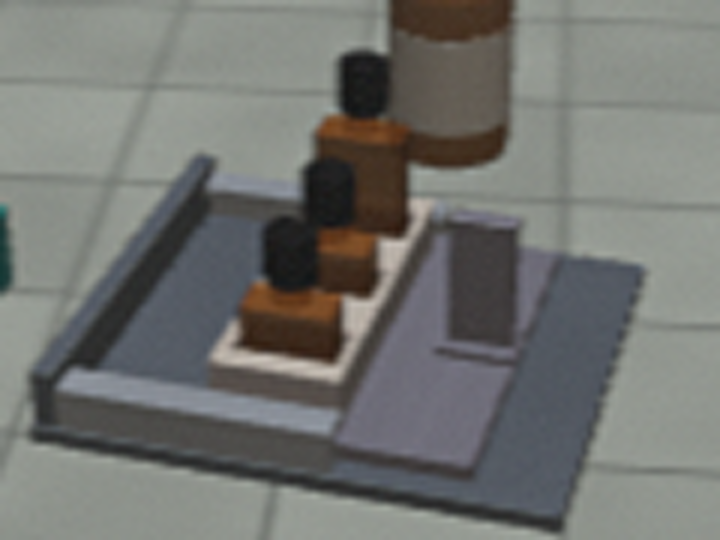

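View pics/top0c.png

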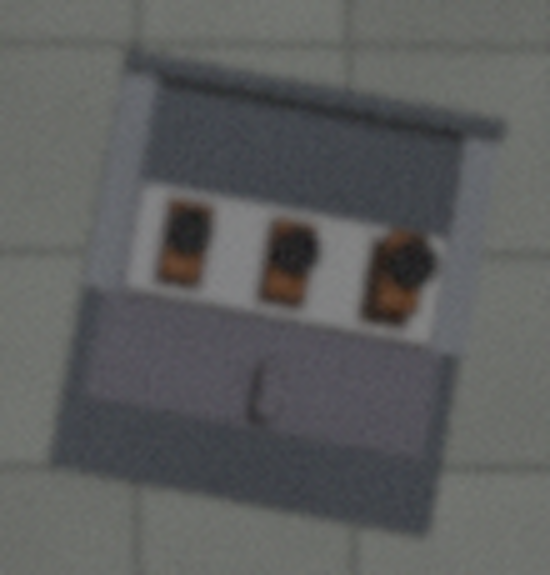

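View pics/side0cam.png

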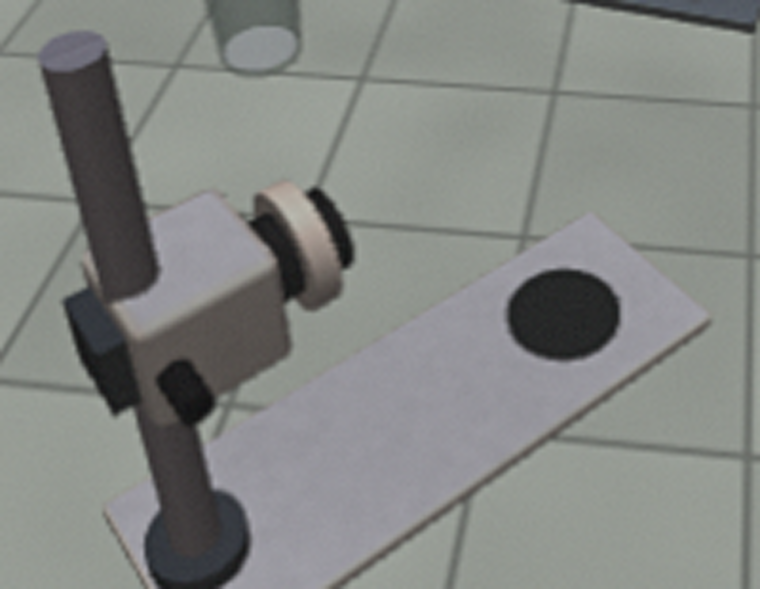

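View pics/top0cam.png

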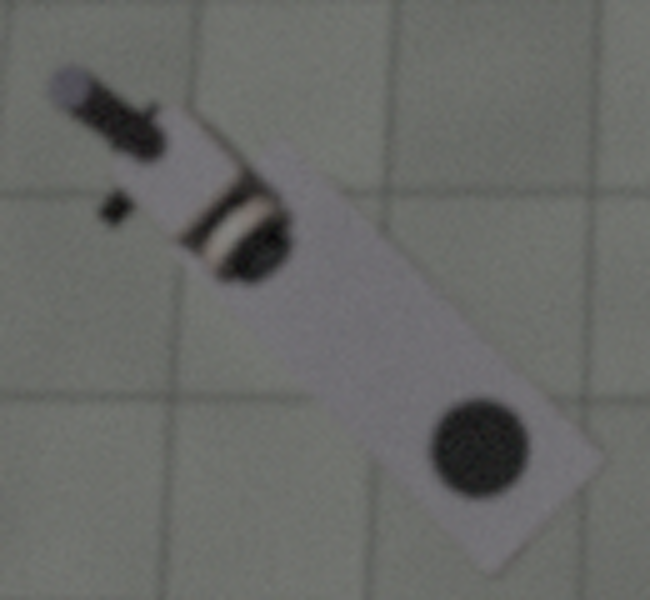

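```bash
cat > fit.py <<'E'
from h import *
from scipy.optimize import least_squares
def px(n,c,off,s): return (np.array(c,float)+.5)/s-.5+np.array(off)
S=lambda c:("side",px("side",c,(205,145),6)); T=lambda c:("top",px("top",c,(250,140),5))
# dock pts: (frame, xyz mm, obs)
K=[("d",(-170,-114,10),S((645,265))),("d",(-170,114,10),S((562,515))),("d",(80,114,10),S((35,428))),
("d",(-170,-114,10),T((430,533))),("d",(-170,114,10),T((53,465))),
("t",(-65,100,8),S((472,468))),("t",(-65,-100,8),T((430,458))),("t",(-65,100,8),T((82,395))),
("t",(-1,89,34),T((130,290))),("t",(-1,-89,34),T((432,345))),("t",(61,89,34),T((140,183))),("t",(61,-89,34),T((448,235))),
("t",(-1,89,34),S((335,383))),("t",(61,89,34),S((212,355))),("t",(-1,-89,34),S((432,203))),
("t",(-62,-6,78),S((522,220))),("t",(-30,-6,78),S((450,210))),("t",(-62,6,8),S((515,360))),("t",(-30,6,8),S((437,350)))]
def tw(p,f,q):
    q=np.array(q)/1000.
    if f=="t": q=q+np.array([p[3],p[4],.010])
    c,s=np.cos(p[2]),np.sin(p[2]); return np.array([p[0]+c*q[0]-s*q[1],p[1]+s*q[0]+c*q[1],q[2]])
def res(p): return np.concatenate([C[o[0]].proj(tw(p,f,q))[0]-o[1] for f,q,o in K]+[[p[4]*1000/2]])
if __name__=="__main__":
    r=least_squares(res,[.5,-.1,-.18,-.08,0],loss="soft_l1"); p=r.x; np.save("dock.npy",p)
    print(p,np.degrees(p[2])); print(np.round(res(p)[:-1].reshape(-1,2),1).tolist())
    for n in("side","top"):
        b,s=((205,145,120,90),6) if n=="side" else ((250,140,110,115),5)
        P=[tw(p,f,q) for f,q,o in K]+[tw(p,"t",(x,y,z)) for x in(-62,-30) for y in(-6,6) for z in(8,78)]
        for y,h in((-60,78),(0,48),(60,48)): P+=[tw(p,"t",(30+a,y+b2,8+h)) for a in(-23,23) for b2 in(-12,12)]+[tw(p,"t",(30,y,8+h+36))]
        crop(cv2.imread(f"pics/{n}0.png"),f"{n}_fit",b,s,C[n].proj(np.array(P)))
    print("fin",tw(p,"t",(-46,0,60)),"tall",tw(p,"t",(30,-60,65)))
E
python3 fit.py
```

```text
[ 5.96191625e-01 -1.81849831e-01 -1.73493113e-01 -6.15220501e-02
 -3.13693831e-05] -9.940423177574182
[[-0.5, -1.0], [0.1, -0.3], [-1.8, -0.7], [0.1, 1.0], [-1.4, 0.8], [-0.2, -0.7], [-1.7, 0.4], [0.3, 0.8], [-1.5, -0.1], [-0.7, -0.1], [0.3, 0.2], [-0.6, 0.8], [0.4, -0.7], [-1.2, 0.6], [-0.3, -1.0], [-0.5, -1.5], [0.3, -1.3], [-1.2, -1.3], [0.8, -1.3]]
fin [ 0.4902783  -0.16331984  0.07      ] tall [ 0.55477993 -0.23553853  0.075     ]
```

```bash
cat > fitc.py <<'E'
from h import *
from scipy.optimize import least_squares
def px(c,off,s): return (np.array(c,float)+.5)/s-.5+np.array(off)
S=lambda c:("side",px(c,(100,225),3.8)); T=lambda c:("top",px(c,(75,110),5))
# frame: x to lens, origin on bench below view point; params x,y,yaw,h, ; pad at top ~ z 10-12
K=[((0,0,11),S((564,314))),((0,0,11),T((480,447))),
((205,0,285),S((75,50))),((205,0,285),T((72,87)))]
def W(p,q):
    q=np.array(q,float)/1000; c,s=np.cos(p[2]),np.sin(p[2]); return np.array([p[0]+c*q[0]-s*q[1],p[1]+s*q[0]+c*q[1],q[2]])
H=[((120,0,0),S((334,228))),((120,0,0),T((268,247)))]
def res(p): return np.concatenate([C[o[0]].proj(W(p,q))[0]-o[1] for q,o in K]+[C[o[0]].proj(W(p,np.array(q)+[0,0,p[3]*1000]))[0]-o[1] for q,o in H])
if __name__=="__main__":
    r=least_squares(res,[.4,.2,.85,.18],loss="soft_l1"); p=r.x; np.save("cam.npy",p); print(p,np.degrees(p[2])); print(np.round(res(p).reshape(-1,2),1).tolist())
    P=[]
    a=np.linspace(0,2*np.pi,16,endpoint=False)
    h=p[3]*1000
    P+=[W(p,(30*np.cos(t),30*np.sin(t),11)) for t in a]+[W(p,(120,18*np.cos(t),h+18*np.sin(t))) for t in a]+[W(p,(132,27*np.cos(t),h+27*np.sin(t))) for t in a]
    P+=[W(p,(x,y,h+z)) for x in(156,216) for y in(-28,28) for z in(-28,28)]+[W(p,(205+11*np.cos(t),11*np.sin(t),285)) for t in a]
    crop(cv2.imread("pics/side0.png"),"side_fitc",(100,225,200,155),3.8,C["side"].proj(np.array(P)))
    crop(cv2.imread("pics/top0.png"),"top_fitc",(75,110,130,120),5,C["top"].proj(np.array(P)))
E
python3 fitc.py
```

```text
[0.54533393 0.22290192 0.81044482 0.1482613 ] 46.43506746807874
[[-0.3, -0.9], [-0.4, 0.7], [-1.2, -0.4], [-1.1, 0.3], [0.1, -0.3], [0.3, 3.8]]
```

View pics/side_fit.png

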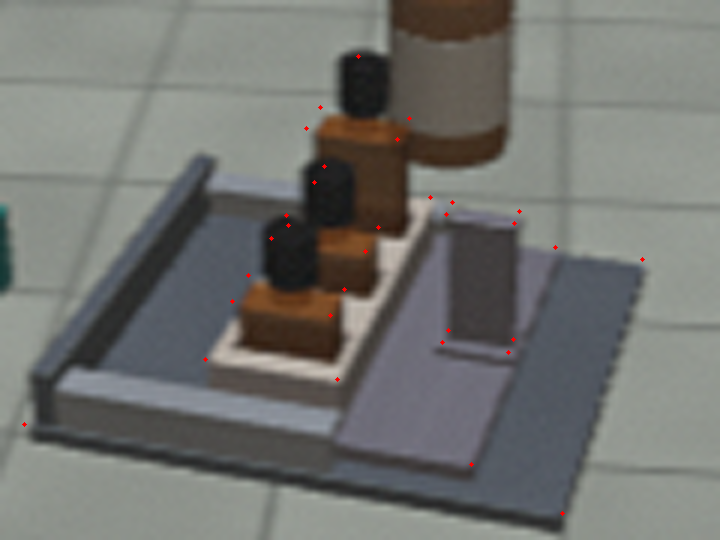

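View pics/top_fit.png

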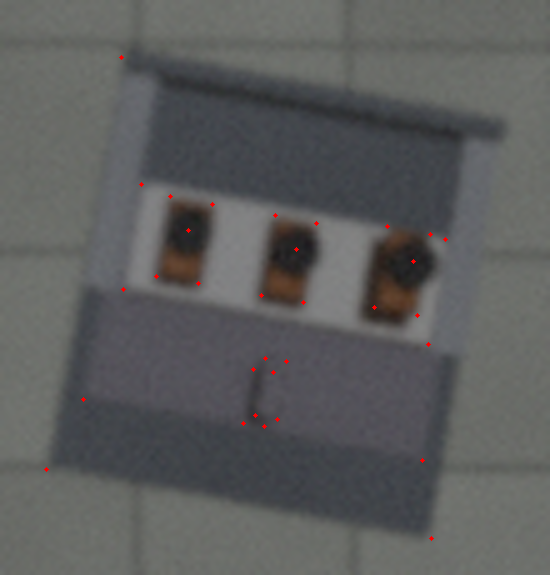

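View pics/side_fitc.png

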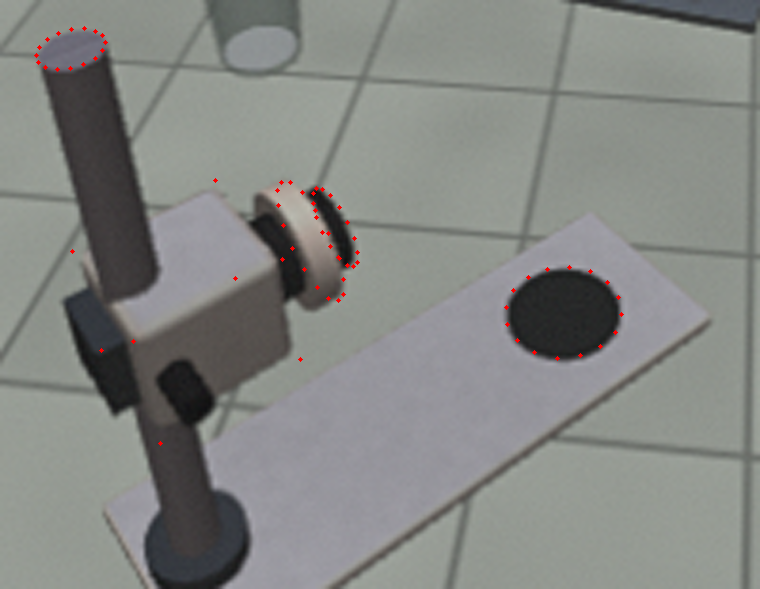

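View pics/top_fitc.png

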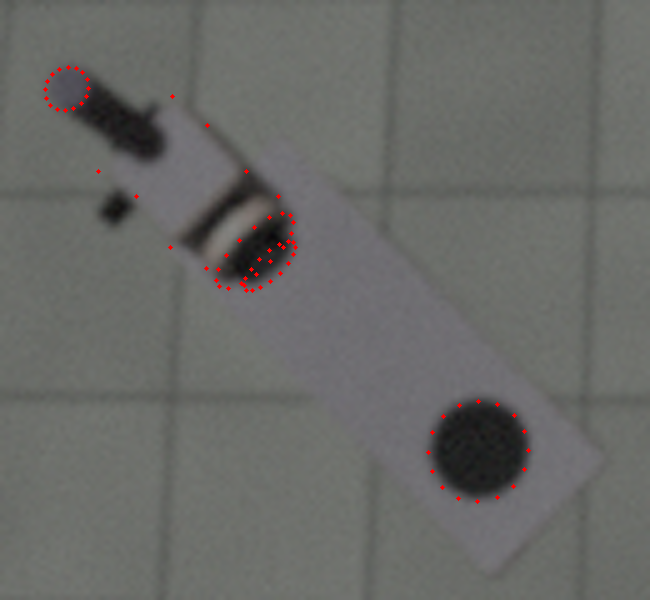

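Run:
```python
from fitc import *
pr={"pad":((564,314),(480,447)),"coltop":((75,50),(72,87)),"lens":((334,228),(268,247)),"ring_ctr":((308,243),(240,228)),
"boxfrontright_top":((275,262),(185,240)),"boxbackright_top":((130,335),(115,175)),"boxfrontleft_top":((212,192),(253,165)),"footA":((590,213),(605,460)),"footB":((710,320),(492,575))}
for k,(a,b) in pr.items():
    q,e=tri(S(a)[1],T(b)[1]); print(k,np.round(q,4),np.round(e,4))
crop(cv2.imread("pics/top0.png"),"topz",(88,115,55,55),14)
```

```text
pad [0.5464 0.2223 0.008 ] [0.0015 0.0015]
coltop [0.6873 0.3693 0.2828] [0.0007 0.0007]
lens [0.6332 0.3102 0.1487] [0.005 0.005]
ring_ctr [0.6411 0.3242 0.1538] [0.0064 0.0064]
boxfrontright_top [0.6379 0.3502 0.1689] [0.0002 0.0002]
boxbackright_top [0.6758 0.392  0.1707] [0.0028 0.0028]
boxfrontleft_top [0.6774 0.3153 0.1683] [0.0011 0.0011]
footA [0.5403 0.1475 0.0067] [0.0005 0.0005]
footB [0.4708 0.2138 0.0033] [0.0015 0.0015]
```

View pics/topz.png

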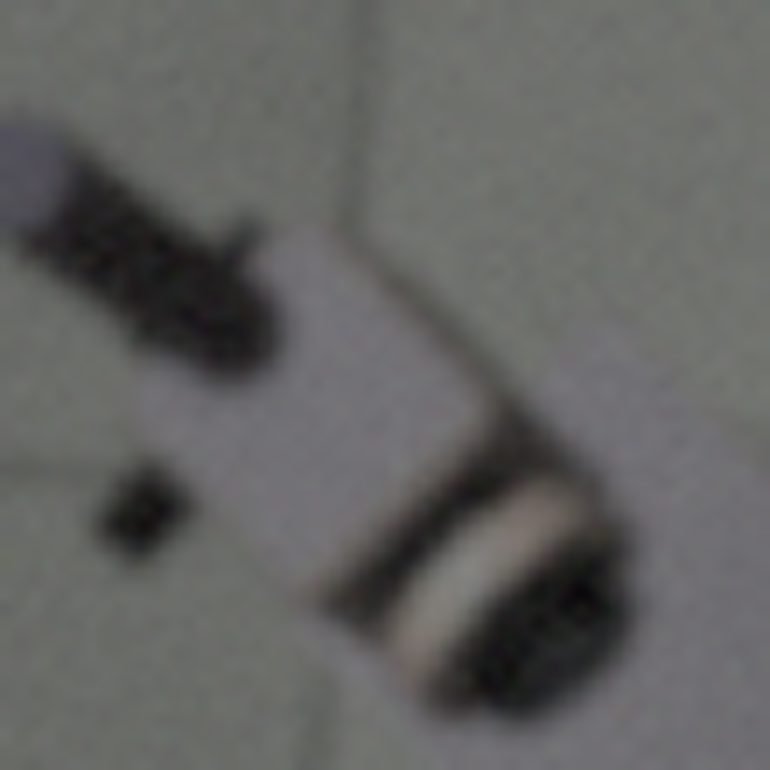

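```bash
cat > joint.py <<'E'
from h import *
import fit, fitc
from scipy.optimize import least_squares
base={n:C[n].T.copy() for n in C}
St,Tt=fitc.S,fitc.T
Z=lambda c:("top",fitc.px(c,(88,115),14))
# camera-object keypoints; 4th: add h
KC=[((0,0,11),St((564,314)),0),((0,0,11),Tt((480,447)),0),((205,0,285),St((75,50)),0),((205,0,285),Tt((72,87)),0),
((120,0,0),St((334,228)),1),((120,0,0),Z((545,625)),1),
((132,0,0),St((316,237)),1),
((156,28,28),Z((308,600)),1),((156,-28,28),Z((500,405)),1),((216,-28,28),Z((350,235)),1),((216,28,28),Z((140,400)),1),
((156,28,28),St((275,262)),1),((156,-28,28),St((212,192)),1),((216,28,28),St((132,337)),1),((156,28,-28),St((290,352)),1)]
KF=[((0,-50,10),St((590,213)),Tt((605,460))),((0,50,10),St((710,320)),Tt((492,575)))] # corner: x,y unknown
def setc(d):
    for i,n in enumerate(("side","top")):
        T=base[n].copy(); T[:3,:3]=T[:3,:3]@R.from_rotvec(d[6*i:6*i+3]).as_matrix(); T[:3,3]+=d[6*i+3:6*i+6]; C[n].T=T
def res(v):
    setc(v[9:21]); r=[fit.res(v[:5])]
    p=v[5:9]
    for q,o,a in KC: r.append(C[o[0]].proj(fitc.W(p,np.array(q,float)+[0,0,a*p[3]*1000]))[0]-o[1])
    for s,(q,a,b) in zip((-1,1),KF):
        w=fitc.W(p,(v[21]*1000,s*v[22]*1000,10))
        r+=[C["side"].proj(w)[0]-a[1],C["top"].proj(w)[0]-b[1]]
    d=v[9:21].reshape(2,2,3); r.append((d[:,0]/.002).ravel()); r.append((d[:,1]/.0015).ravel())
    return np.concatenate(r)
if __name__=="__main__":
    v0=np.r_[np.load("dock.npy"),np.load("cam.npy"),np.zeros(12),-.045,.05]
    r=least_squares(res,v0,loss="soft_l1"); v=r.x; np.save("joint.npy",v); setc(v[9:21])
    print("dock",np.round(v[:5],4),np.degrees(v[2])); print("cam",np.round(v[5:9],4),np.degrees(v[7])); print("corr",np.round(v[9:21],4),v[21:])
    rr=res(v); print(np.round(rr[:38].reshape(-1,2),1).tolist()); print(np.round(rr[39:39+30+8].reshape(-1,2),1).tolist())
    J=r.jac; cov=np.linalg.pinv(J.T@J)*.5; print("sd",np.round(np.sqrt(np.diag(cov))[:9],4))
    p=v[:5]; print("fin",fit.tw(p,"t",(-46,0,60)),"tall(now)",fit.tw(p,"t",(30,-60,65)))
    p[3]=0; print("tall home",fit.tw(p,"t",(30,-60,65)))
    print("TCP",arm.state()["position"],C["side"].proj(arm.state()["position"]),C["top"].proj(arm.state()["position"]))
E
python3 joint.py
```

```text
dock [ 5.964e-01 -1.835e-01 -1.753e-01 -6.180e-02  3.000e-04] -10.041995910440944
cam [0.5454 0.2223 0.7986 0.1494] 45.756398495145085
corr [ 0.0019 -0.0007 -0.0005  0.0002 -0.0001  0.0012 -0.0006 -0.0005  0.0005
 -0.0002  0.0001  0.0004] [-0.05727545  0.04865019]
[[-0.2, -0.2], [0.2, 0.5], [-1.5, -0.1], [0.9, 0.6], [-0.6, 0.3], [0.0, 0.1], [-1.1, 0.0], [0.9, 0.4], [-0.8, -0.5], [-0.1, -0.5], [1.0, -0.1], [0.0, 0.5], [0.6, 0.2], [-0.9, 1.4], [0.1, -0.2], [-0.2, -0.6], [0.5, -0.4], [-1.0, -0.4], [1.1, -0.4]]
[[0.0, 0.1], [0.1, 0.5], [-1.2, -0.2], [0.1, -0.6], [0.0, -0.2], [2.8, 2.9], [-1.9, 0.9], [-0.1, 0.6], [1.4, -0.4], [-2.4, -3.4], [-2.5, -0.4], [1.5, -0.8], [0.9, -3.3], [-0.4, 0.4], [2.1, 1.8], [0.1, -0.0], [0.2, -0.2], [-0.2, -0.6], [-0.7, 0.2]]
sd [0.0018 0.0021 0.0055 0.0013 0.0011 0.0014 0.0014 0.0053 0.0012]
fin [ 0.49038721 -0.16441095  0.07      ] tall(now) [ 0.55476071 -0.23674388  0.075     ]
tall home [ 0.61557948 -0.24751384  0.075     ]
TCP [0.26018991 0.62284845 0.23132944] [[616.82154902 604.88101378]] [[ -3.06506763 299.43437688]]
```

```bash
cat > plan.py <<'E'
from h import *
def Rt(head):  # tool down, x heading deg
    h=np.radians(head); x=np.array([np.cos(h),np.sin(h),0]); z=np.array([0,0,-1.]); return np.c_[x,np.cross(z,x),z]
def plan(pos,head):
    s=arm.state(); M=R.from_rotvec(s["eef_rot"]).as_matrix()
    d=M.T@(np.array(pos)-s["position"])*100; w=np.degrees(R.from_matrix(M.T@Rt(head)).as_rotvec())
    print("t",round(s["t"],2),"pos",np.round(s["position"],4),"head",round(np.degrees(np.arctan2(M[1,0],M[0,0])),2),"tiltz",np.round(M[:,2],3),"F",np.round(s["wrist_force"],1),"op",round(s["opening"],3),"q",np.round(s["qpos"],2))
    print("shift cm",np.round(d,2),"turn",np.round(w,2),"dist",round(np.linalg.norm(d),2))
    return d,w
E
python3 -c "
from plan import *
plan((.26,.623,.42),67.4)
plan((.4904,-.1644,.42),79.96)"
```

```text
t 1.2 pos [0.2602 0.6228 0.2313] head 67.33 tiltz [ 0.  0. -1.] F [0.4 0.8 0.9] op 0.998 q [-1.2   0.47 -0.05  1.53  0.02  1.14 -0.08]
shift cm [ 1.000e-02 -2.000e-02 -1.887e+01] turn [-0.   -0.   -0.07] dist 18.87
t 1.2 pos [0.2602 0.6228 0.2313] head 67.33 tiltz [ 0.  0. -1.] F [0.4 0.8 0.9] op 0.998 q [-1.2   0.47 -0.05  1.53  0.02  1.14 -0.08]
shift cm [-63.76  51.59 -18.87] turn [ -0.    -0.   -12.63] dist 84.16
```

>>> step_arm([
  [0,0,-4,0,0,0,8.5],
  [0,0,-8,0,0,0,8.5],
  [-1,1,-12,0,0,0,8.5],
  [-3,2,-15,0,0,0,8.5],
  [-6,4,-18,0,0,-2,8.5],
])

```text
t: 1.62
position: [0.2718, 0.5573, 0.4102]
eef_rot: [-2.578, -1.79, -0.003]
wrist_force: [0.1, 0.2, 1.2]
opening: 0.996
```

```bash
python3 -c "
from plan import *
plan((.4904,-.1644,.42),79.96)"
```

```text
t 1.62 pos [0.2718 0.5573 0.4102] head 69.55 tiltz [-0.     0.003 -1.   ] F [0.1 0.2 1.2] op 0.996 q [-1.15  0.28 -0.04  1.4   0.01  1.45  0.02]
shift cm [-59.98  45.69  -1.2 ] turn [ -0.05  -0.17 -10.41] dist 75.41
```

>>> step_arm([
  [-3.2,2.4,0,0,0,-2,8.5],
  [-6.4,4.8,0,0,0,-4,8.5],
  [-9.6,7.2,0,0,0,-6,8.5],
  [-12.8,9.6,0,0,0,-8,8.5],
  [-16,12.1,0,0,0,-10.4,8.5],
])

```text
t: 2.03
position: [0.3293, 0.3632, 0.4099]
eef_rot: [-2.403, -2.02, -0.004]
wrist_force: [1.1, -0.0, 0.1]
opening: 0.992
```

```bash
python3 -c "
from plan import *
plan((.4904,-.1644,.42),79.96)"
```

```text
t 2.03 pos [0.3293 0.3632 0.4099] head 80.09 tiltz [ 0.     0.004 -1.   ] F [ 1.1 -0.   0.1] op 0.992 q [-0.95  0.05  0.03  1.69 -0.    1.41  0.48]
shift cm [-49.2   24.94  -1.21] turn [-0.02 -0.22  0.13] dist 55.17
```

>>> step_arm([
  [-3.6,1.8,0,0,-0.2,0,8.5],
  [-7.2,3.6,0,0,-0.2,0,8.5],
  [-10.8,5.4,0,0,-0.2,0,8.5],
  [-14.4,7.2,0,0,-0.2,0,8.5],
  [-18,9,0,0,-0.2,0,8.5],
])

```text
t: 2.45
position: [0.3871, 0.1682, 0.4095]
eef_rot: [-2.404, -2.021, -0.002]
wrist_force: [0.3, 0.8, 0.5]
opening: 0.995
```

>>> step_arm([
  [-3.6,1.8,0,0,0,0,8.5],
  [-7.2,3.6,0,0,0,0,8.5],
  [-10.8,5.4,0,0,0,0,8.5],
  [-14.4,7.2,0,0,0,0,8.5],
  [-18,9,0,0,0,0,8.5],
])

```text
t: 2.87
position: [0.4447, -0.0268, 0.4097]
eef_rot: [-2.405, -2.021, -0.004]
wrist_force: [0.3, -0.4, -0.7]
opening: 0.997
```

```bash
python3 -c "
from plan import *
plan((.4904,-.1644,.42),79.96)"
```

```text
t 2.87 pos [ 0.4447 -0.0268  0.4097] head 80.1 tiltz [ 0.002  0.002 -1.   ] F [ 0.3 -0.4 -0.7] op 0.997 q [-0.56 -0.07  0.5   1.79  0.03  1.41  1.33]
shift cm [-12.77   6.87  -1.05] turn [ 0.08 -0.13  0.14] dist 14.54
```

>>> step_arm([
  [-3.2,1.7,1,0,0,0,8.5],
  [-6.4,3.4,3,0,0,0,8.5],
  [-9.6,5.2,5,0,0,0,8.5],
  [-12.8,6.9,8,0,0,0,8.5],
  [-12.8,6.9,12,0,0,0,8.5],
])

```text
t: 3.28
position: [0.4931, -0.1715, 0.2937]
eef_rot: [2.406, 2.006, 0.009]
wrist_force: [0.5, -0.2, 0.0]
opening: 0.991
```

Run:
```python
from plan import *
plan((.4904,-.1644,.051),79.96)
snap("side","s1",(190,70,160,130),4.5); snap("top","t1",(230,120,140,120),5)
```

```text
t 3.28 pos [ 0.4931 -0.1715  0.2937] head 79.64 tiltz [ 0.01  -0.003 -1.   ] F [ 0.5 -0.2  0. ] op 0.991 q [-0.35  0.17  0.7   1.85 -0.12  1.15  1.78]
shift cm [ 0.69 -0.65 24.26] turn [ 0.62  0.09 -0.32] dist 24.28
```

View pics/s1.png

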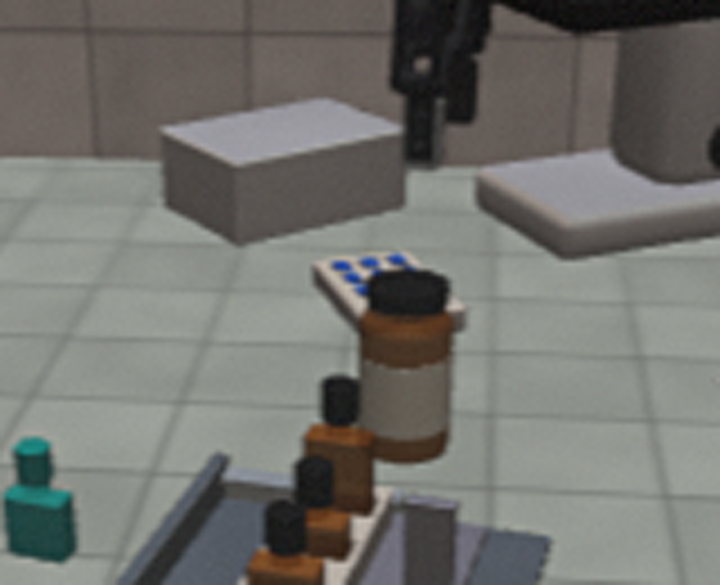

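View pics/t1.png

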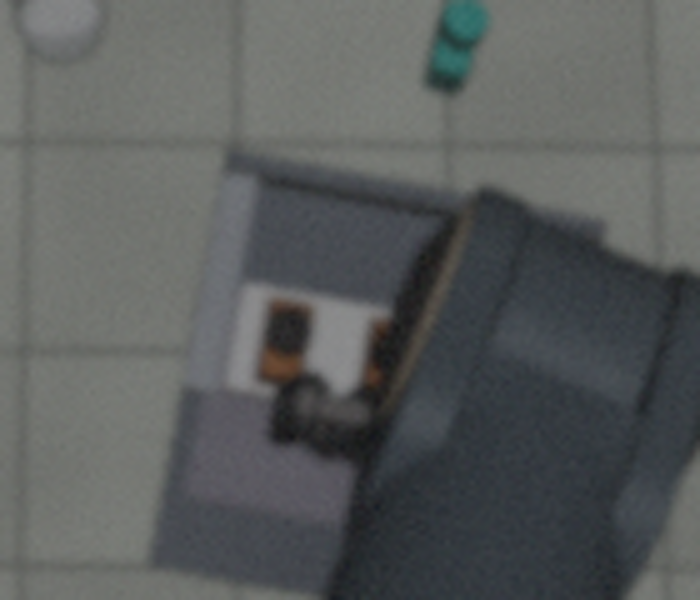

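>>> step_arm([
  [0.3,-0.3,3,0.6,0,-0.3,8.5],
  [0.7,-0.6,6,0.6,0,-0.3,8.5],
  [0.7,-0.6,9,0.6,0,-0.3,8.5],
  [0.7,-0.6,12,0.6,0,-0.3,8.5],
  [0.7,-0.6,13.5,0.6,0,-0.3,8.5],
])

```text
t: 3.8
position: [0.4807, -0.1543, 0.1501]
eef_rot: [-2.386, -2.014, 0.02]
wrist_force: [0.4, 0.2, 0.2]
opening: 0.996
```

Run:
```python
from plan import *
plan((.4904,-.1644,.051),79.96)
snap("side","s2",(190,90,160,130),4.5); snap("top","t2",(230,120,140,120),5)
```

```text
t 3.8 pos [ 0.4807 -0.1543  0.1501] head 80.32 tiltz [-0.022  0.006 -1.   ] F [0.4 0.2 0.2] op 0.996 q [-0.29  0.34  0.64  2.03 -0.26  0.87  1.9 ]
shift cm [-0.85  1.35  9.87] turn [-1.32 -0.14  0.36] dist 10.0
```

View pics/s2.png

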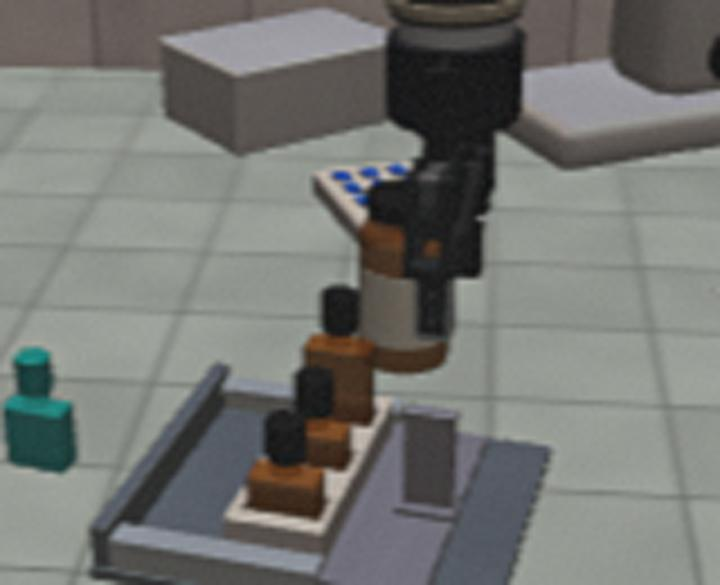

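>>> step_arm([
  [-0.8,1.3,1,-1.3,-0.1,0.4,8.5],
  [-0.8,1.3,3,-1.3,-0.1,0.4,8.5],
  [-0.8,1.3,4.5,-1.3,-0.1,0.4,8.5],
  [-0.8,1.3,5,-1.3,-0.1,0.4,8.5],
  [-0.8,1.3,5,-1.3,-0.1,0.4,8.5],
])

```text
t: 4.32
position: [0.4917, -0.1638, 0.1011]
eef_rot: [-2.406, -2.018, -0.0]
wrist_force: [-0.5, -1.2, 0.0]
opening: 0.995
```

Run:
```python
from plan import *
plan((.4904,-.1644,.051),79.96)
snap("side","s2",(190,90,160,130),4.5); snap("top","t2",(230,120,140,120),5)
```

```text
t 4.32 pos [ 0.4917 -0.1638  0.1011] head 79.96 tiltz [-0.001  0.001 -1.   ] F [-0.5 -1.2  0. ] op 0.995 q [-0.23  0.42  0.59  2.06 -0.34  0.76  1.97]
shift cm [-0.08 -0.12  5.01] turn [-0.04 -0.04  0.  ] dist 5.02
```

View pics/s2.png

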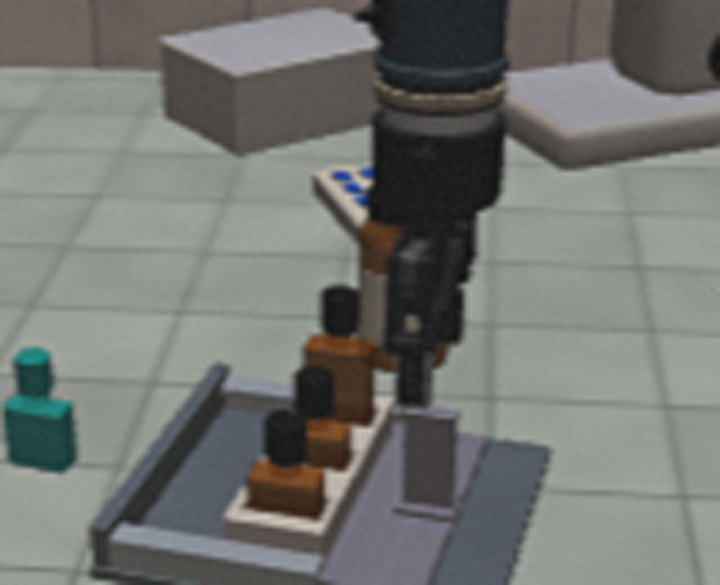

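View pics/t2.png

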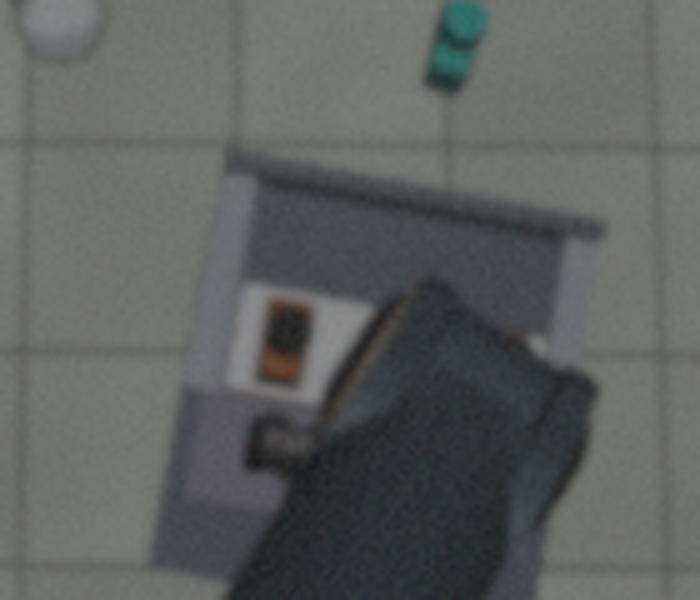

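>>> step_arm([
  [-0.1,-0.1,1.5,0,0,0,8.5],
  [-0.1,-0.1,3,0,0,0,8.5],
  [-0.1,-0.1,4.5,0,0,0,8.5],
  [-0.1,-0.1,5,0,0,0,8.5],
  [-0.1,-0.1,5,0,0,0,8.5],
])

```text
t: 4.83
position: [0.4914, -0.1651, 0.0521]
eef_rot: [2.407, 2.018, 0.002]
wrist_force: [-0.1, -0.3, -0.3]
opening: 0.994
```

Run:
```python
from plan import *
plan((.4904,-.1644,.051),79.96)
snap("side","s3",(190,90,160,130),4.5); snap("top","t3",(230,120,140,120),5)
```

```text
t 4.83 pos [ 0.4914 -0.1651  0.0521] head 79.95 tiltz [ 0.001  0.    -1.   ] F [-0.1 -0.3 -0.3] op 0.994 q [-0.17  0.5   0.54  2.09 -0.42  0.66  2.04]
shift cm [ 0.05 -0.11  0.11] turn [ 0.06 -0.04 -0.01] dist 0.16
```

View pics/s3.png

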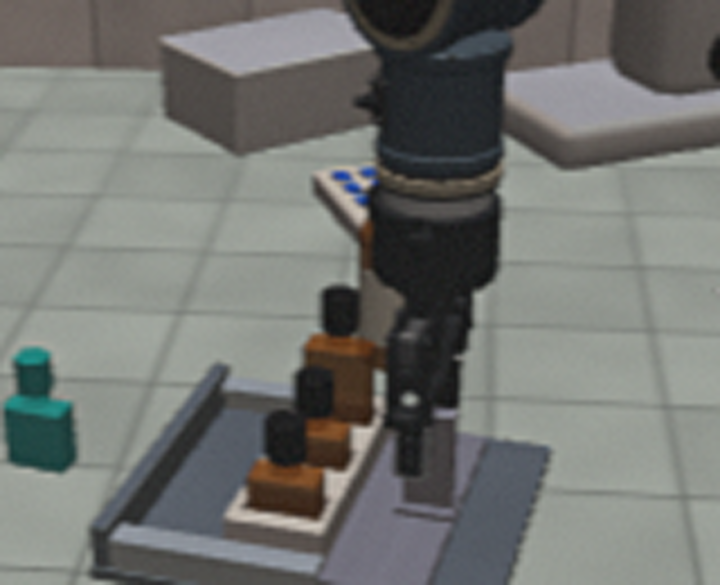

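>>> step_arm([
  [0,0,0,0,0,0,4],
  [0,0,0,0,0,0,2.5],
  [0,0,0,0,0,0,1.2],
  [0,0,0,0,0,0,0.8],
  [0,0,0,0,0,0,0.8],
])

```text
t: 5.35
position: [0.4922, -0.1655, 0.0533]
eef_rot: [2.406, 2.017, 0.004]
wrist_force: [0.7, -0.1, -0.4]
opening: 0.29
```

Run:
```python
from plan import *
plan((.4904,-.1644,.051),79.96)
snap("side","s4",(190,90,160,130),4.5); snap("top","t4",(230,120,140,120),5)
```

```text
t 5.35 pos [ 0.4922 -0.1655  0.0533] head 79.94 tiltz [ 0.004 -0.    -1.   ] F [ 0.7 -0.1 -0.4] op 0.29 q [-0.17  0.5   0.54  2.08 -0.41  0.66  2.04]
shift cm [ 0.08 -0.19  0.23] turn [ 0.2  -0.03 -0.02] dist 0.31
```

View pics/s4.png

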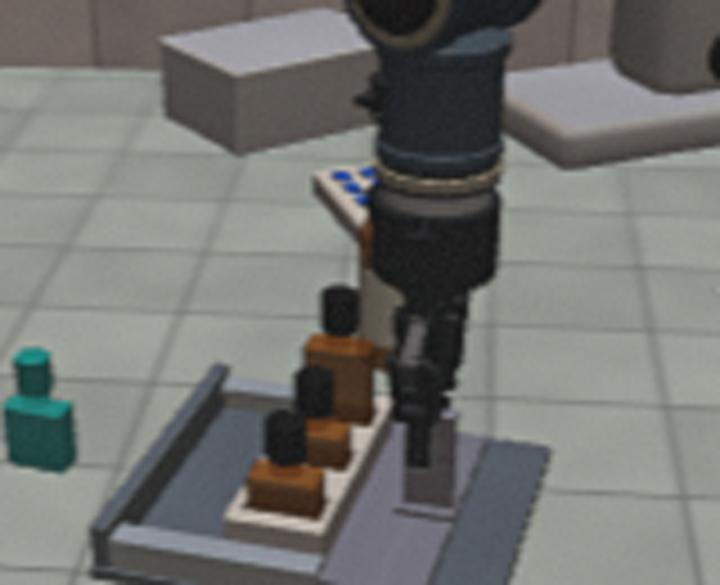

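>>> step_arm([
  [0,0,0,0,0,0,0.6],
  [0,0,0,0,0,0,0.6],
  [0,0,0,0,0,0,0.6],
  [0,0,0,0,0,0,0.6],
  [0,0,0,0,0,0,0.6],
])

```text
t: 5.87
position: [0.4922, -0.1656, 0.0533]
eef_rot: [2.406, 2.017, 0.004]
wrist_force: [-0.4, 0.4, 0.0]
opening: 0.132
```

Run:
```python
from plan import *
d,w=plan((.4904,-.1644,.051),79.96)
snap("side","s4",(190,90,160,130),4.5); snap("top","t4",(230,120,140,120),5)
print(arm.state()["ft_torque"])
```

```text
t 5.87 pos [ 0.4922 -0.1656  0.0533] head 79.94 tiltz [ 0.004 -0.    -1.   ] F [-0.4  0.4  0. ] op 0.132 q [-0.17  0.5   0.54  2.08 -0.41  0.66  2.04]
shift cm [ 0.08 -0.2   0.23] turn [ 0.2  -0.03 -0.02] dist 0.31
[-0.04385986  0.00936362 -0.0193691 ]
```

View pics/s4.png

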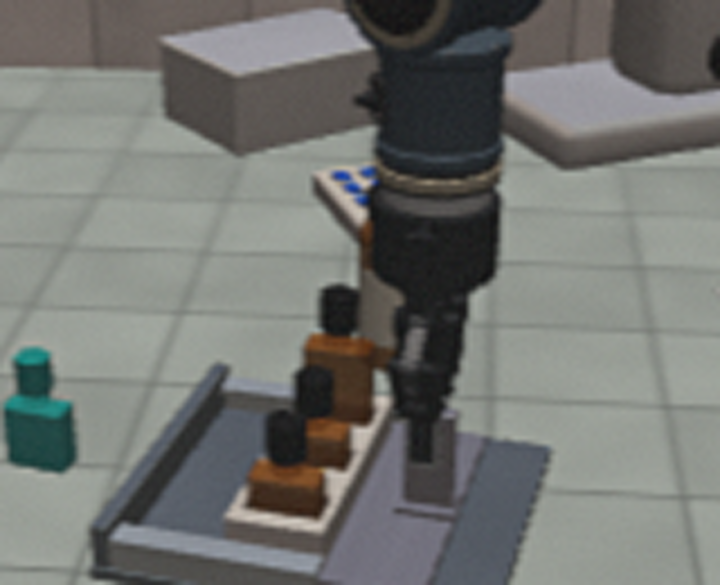

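>>> step_arm([
  [0,0.7,0,0,0,0,0.6],
  [0,1.6,0,0,0,0,0.6],
  [0,2.6,0,0,0,0,0.6],
  [0,3.6,0,0,0,0,0.6],
  [0,4.5,0,0,0,0,0.6],
])

```text
t: 6.38
position: [0.5378, -0.1735, 0.0533]
eef_rot: [2.405, 2.017, 0.004]
wrist_force: [-1.7, -0.0, 1.8]
opening: 0.131
```

Run:
```python
from plan import *
d,w=plan((.4904,-.1644,.051),79.96)
snap("side","s5",(190,90,160,130),4.5); snap("top","t5",(230,120,140,120),5)
```

```text
t 6.38 pos [ 0.5378 -0.1735  0.0533] head 79.97 tiltz [ 0.004 -0.    -1.   ] F [-1.7 -0.   1.8] op 0.131 q [-0.16  0.56  0.53  1.98 -0.42  0.71  2.03]
shift cm [ 0.07 -4.83  0.21] turn [ 0.2  -0.03  0.01] dist 4.83
```

View pics/s5.png

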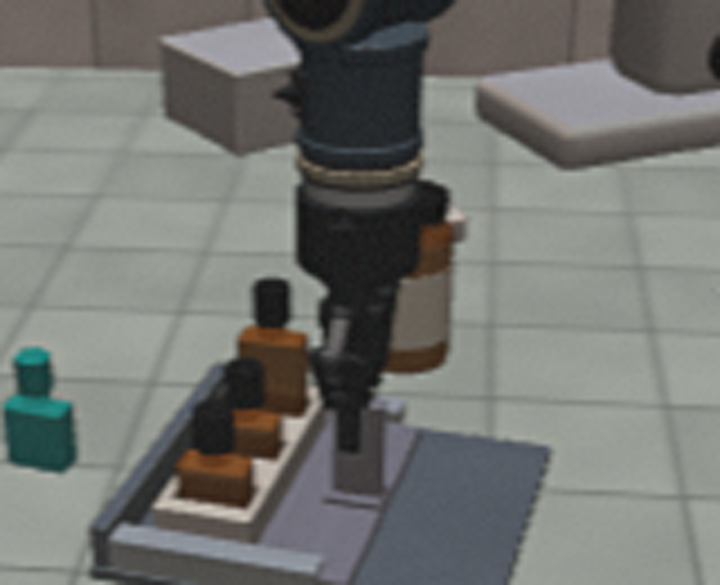

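>>> step_arm([
  [0,0.3,0,0,0,0,0.6],
  [0,0.6,0,0,0,0,0.6],
  [0,0.9,0,0,0,0,0.6],
  [0,1.1,0,0,0,0,0.6],
  [0,1.3,0,0,0,0,0.6],
])

```text
t: 6.9
position: [0.5517, -0.1758, 0.0533]
eef_rot: [2.403, 2.017, 0.005]
wrist_force: [-1.8, 0.3, 1.5]
opening: 0.133
```

Run:
```python
from plan import *
d,w=plan((.4904,-.1644,.051),79.96)
```

```text
t 6.9 pos [ 0.5517 -0.1758  0.0533] head 80.0 tiltz [ 0.005 -0.001 -1.   ] F [-1.8  0.3  1.5] op 0.133 q [-0.16  0.58  0.53  1.95 -0.43  0.73  2.02]
shift cm [ 0.06 -6.24  0.19] turn [0.3  0.01 0.04] dist 6.24
```

Not yet at the stop; continue gently.

>>> step_arm([
  [0,0.1,0,0,0,0,0.6],
  [0,0.2,0,0,0,0,0.6],
  [0,0.3,0,0,0,0,0.6],
  [0,0.3,0,0,0,0,0.6],
  [0,0.3,0,0,0,0,0.6],
])

```text
t: 7.32
position: [0.5532, -0.1758, 0.0533]
eef_rot: [2.407, 2.017, 0.004]
wrist_force: [-6.1, 2.8, 5.9]
opening: 0.132
```

Run:
```python
from plan import *
d,w=plan((.4904,-.1644,.051),79.96)
snap("side","s6",(190,120,130,110),5.5); snap("top","t6",(250,140,110,115),5)
```

```text
t 7.32 pos [ 0.5532 -0.1758  0.0533] head 79.91 tiltz [ 0.003  0.001 -1.   ] F [-6.1  2.8  5.9] op 0.132 q [-0.16  0.58  0.53  1.94 -0.43  0.73  2.02]
shift cm [ 0.02 -6.38  0.21] turn [ 0.13 -0.08 -0.05] dist 6.38
```

View pics/s6.png

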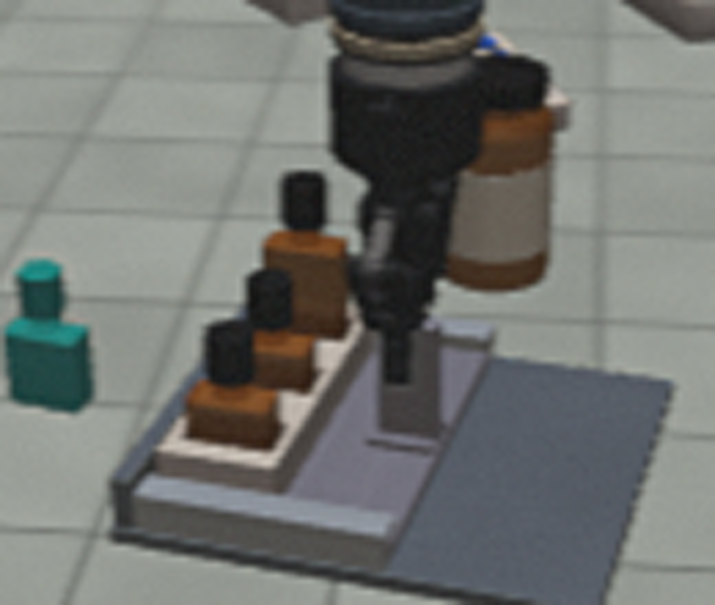

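View pics/t6.png

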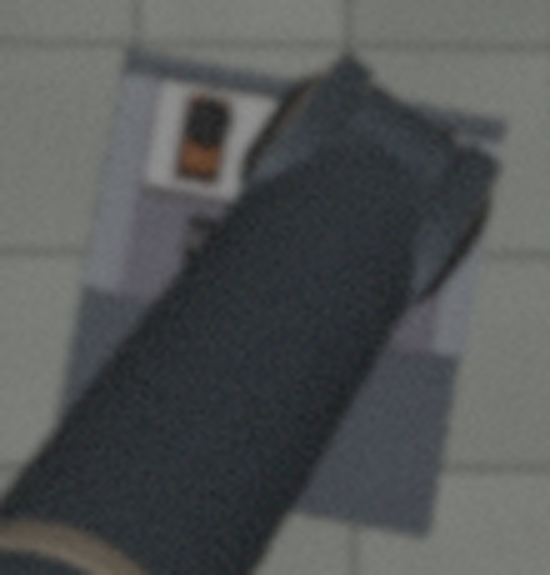

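>>> step_arm([
  [0,0.2,0,0,0,0,0.6],
  [0,0.35,0,0,0,0,0.6],
  [0,0.5,0,0,0,0,0.6],
  [0,0.5,0,0,0,0,0.6],
  [0,0.5,0,0,0,0,0.6],
])

```text
t: 7.83
position: [0.5532, -0.1756, 0.0532]
eef_rot: [-2.403, -2.01, 0.002]
wrist_force: [-14.8, 4.8, 14.1]
opening: 0.136
```

Run:
```python
from plan import *
d,w=plan((.4904,-.1644,.051),79.96)
```

```text
t 7.83 pos [ 0.5532 -0.1756  0.0532] head 79.83 tiltz [-0.007  0.006 -1.   ] F [-14.8   4.8  14.1] op 0.136 q [-0.15  0.58  0.53  1.93 -0.43  0.75  2.02]
shift cm [-0.01 -6.37  0.27] turn [-0.43 -0.25 -0.13] dist 6.38
```

>>> step_arm([
  [0,0,0,0,0,0,0.6],
  [0,0,0,0,0,0,4],
  [0,0,0,0,0,0,4],
  [0,0,0,0,0,0,4],
  [0,0,0,0,0,0,4],
])

```text
t: 8.25
position: [0.5538, -0.1756, 0.0532]
eef_rot: [-2.403, -2.011, 0.002]
wrist_force: [-0.4, 0.7, -0.5]
opening: 0.465
```

Run:
```python
from plan import *
d,w=plan((.5532,-.1756,.051),79.96)
```

```text
t 8.25 pos [ 0.5538 -0.1756  0.0532] head 79.85 tiltz [-0.006  0.005 -1.   ] F [-0.4  0.7 -0.5] op 0.465 q [-0.15  0.58  0.53  1.93 -0.43  0.75  2.02]
shift cm [-0.01 -0.05  0.22] turn [-0.38 -0.24 -0.11] dist 0.23
```

>>> step_arm([
  [0,0,-3,0,0,0,6],
  [0,0,-7,0,0,0,6.5],
  [0,0,-11,0,0,0,6.5],
  [0,0,-14,0,0,7,6.5],
  [0,0,-16,0,0,14,6.5],
])

```text
t: 8.67
position: [0.5562, -0.1773, 0.2169]
eef_rot: [-2.639, -1.697, -0.003]
wrist_force: [0.1, 0.0, -0.3]
opening: 0.762
```

Run:
```python
from plan import *
import fit
v=np.load("joint.npy"); p=v[:5].copy(); p[3:]=0; q=fit.tw(p,"t",(30,-60,65)); print(q)
d,w=plan((q[0],q[1],.24),-10.04)
```

```text
[ 0.61552431 -0.24782535  0.075     ]
t 8.67 pos [ 0.5562 -0.1773  0.2169] head 65.5 tiltz [-0.     0.005 -1.   ] F [ 0.1  0.  -0.3] op 0.762 q [-0.3   0.39  0.72  1.8  -0.3   1.06  1.67]
shift cm [-3.95  8.32 -2.35] turn [-0.26 -0.11 75.54] dist 9.5
```

>>> step_arm([
  [-1,2,-2,0,0,7,6.5],
  [-2,4,-2,0,0,14,6.5],
  [-3,6,-2,0,0,21,6.5],
  [-4,8.3,-2,0,0,28,6.5],
  [-4,8.3,-2,0,0,35,6.5],
])

```text
t: 9.08
position: [0.6172, -0.2517, 0.2366]
eef_rot: [3.034, 0.815, 0.002]
wrist_force: [-0.4, -0.1, 0.1]
opening: 0.759
```

>>> step_arm([
  [0,0,0,0,0,7,6.5],
  [0,0,0,0,0,14,6.5],
  [0,0,0,0,0,21,6.5],
  [0,0,0,0,0,28,6.5],
  [0,0,0,0,0,35,6.5],
])

```text
t: 9.5
position: [0.6175, -0.2516, 0.2364]
eef_rot: [-3.138, 0.144, -0.002]
wrist_force: [-0.6, 0.1, 0.1]
opening: 0.761
```

Run:
```python
from plan import *
d,w=plan((.6155,-.2478,.24),-10.04)
snap("side","s7",(190,60,150,120),5); snap("top","t7",(250,100,130,115),5)
```

```text
t 9.5 pos [ 0.6175 -0.2516  0.2364] head -5.26 tiltz [ 0.002 -0.    -1.   ] F [-0.6  0.1  0.1] op 0.761 q [-0.31  0.62  1.    1.59 -0.55  1.23  0.7 ]
shift cm [-0.24 -0.36 -0.36] turn [-0.01 -0.09  4.78] dist 0.56
```

View pics/s7.png

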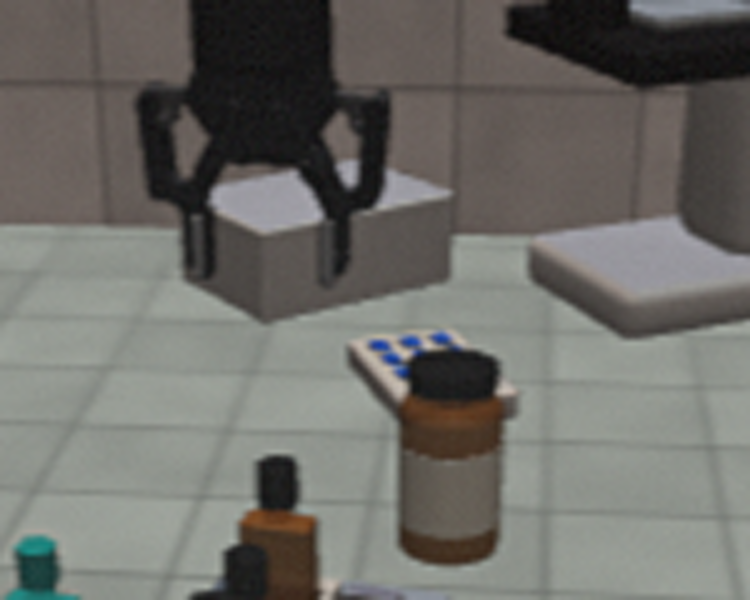

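View pics/t7.png

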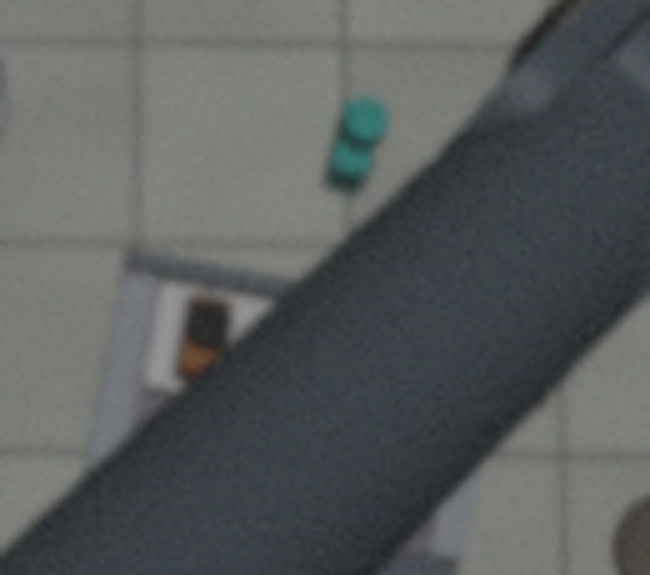

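Run:
```python
from plan import *
import joint,fit
v=np.load("joint.npy"); p=v[:5].copy(); p[3]=0;p[4]=0; joint.setc(v[9:21])
a=np.linspace(0,2*np.pi,12,endpoint=False)
P=[fit.tw(p,"t",(30+13*np.cos(t),-60+13*np.sin(t),z)) for t in a for z in(96,122)]+[fit.tw(p,"t",(30+x,-60+y,z)) for x in(-23,23) for y in(-12,12) for z in (34,86)]
im=cv2.imread("pics/raw_s7.png"); pts=C["side"].proj(np.array(P))
crop(im,"s7f",(225,140,60,50),12,pts)
s=arm.state(); print(C["side"].proj(s["position"]))
```

```text
[[243.18290439 118.17941495]]
```

View pics/s7f.png

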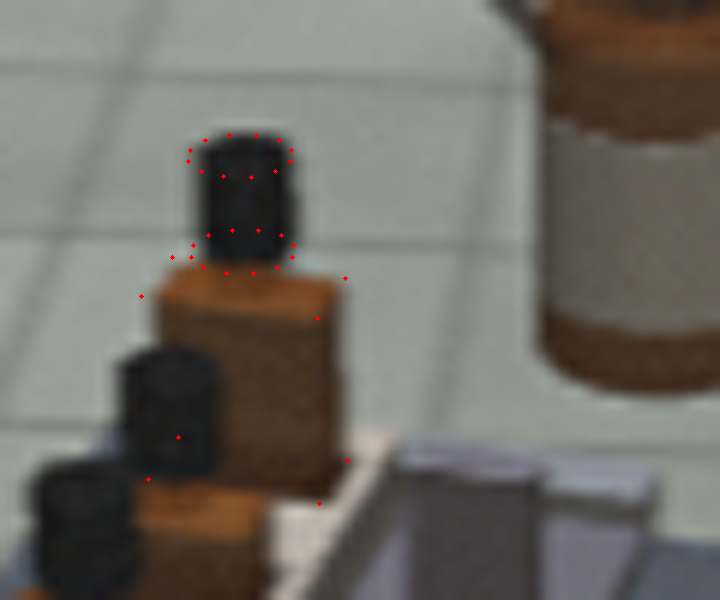

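Run:
```python
from plan import *
d,w=plan((.6132,-.2474,.165),-10.04)
```

```text
t 9.6 pos [ 0.6175 -0.2514  0.236 ] head -4.89 tiltz [ 0.001 -0.001 -1.   ] F [-1.  -0.3 -0.6] op 0.763 q [-0.31  0.62  1.    1.59 -0.55  1.23  0.71]
shift cm [-0.46 -0.37  7.1 ] turn [ 0.04 -0.04  5.15] dist 7.13
```

>>> step_arm([
  [-0.5,-0.4,1,0,0,5,6.5],
  [-0.5,-0.4,3,0,0,5,6.5],
  [-0.5,-0.4,5,0,0,5,6.5],
  [-0.5,-0.4,6.7,0,0,5,6.5],
  [-0.5,-0.4,7,0,0,5,6.5],
])

```text
t: 10.02
position: [0.6117, -0.2455, 0.1628]
eef_rot: [-3.129, 0.265, 0.007]
wrist_force: [-1.0, 1.7, -0.1]
opening: 0.76
```

Run:
```python
from plan import *
d,w=plan((.6132,-.2474,.135),-10.04)
snap("side","s8",(200,80,110,120),5)
```

```text
t 10.02 pos [ 0.6117 -0.2455  0.1628] head -9.69 tiltz [-0.004  0.002 -1.   ] F [-1.   1.7 -0.1] op 0.76 q [-0.3   0.69  0.97  1.68 -0.62  1.12  0.68]
shift cm [0.2  0.16 2.78] turn [-0.05  0.25  0.35] dist 2.79
```

View pics/s8.png

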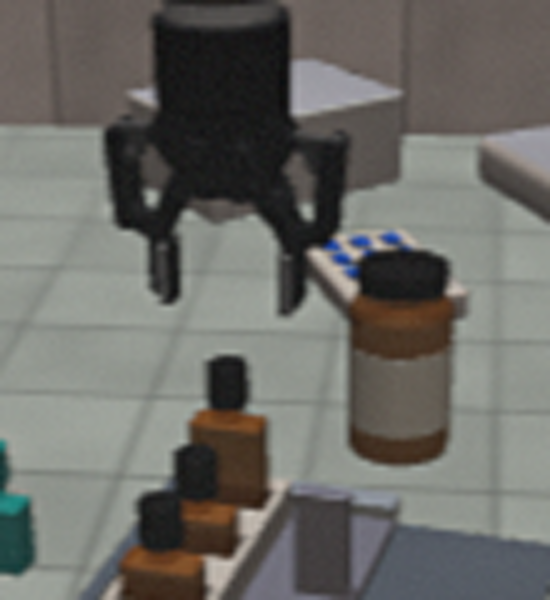

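>>> step_arm([
  [0.2,0.2,1.2,0,0.2,0.3,6.5],
  [0.2,0.2,2.5,0,0.2,0.3,6.5],
  [0.2,0.2,4,0,0.2,0.3,6.5],
  [0.2,0.2,5.5,0,0.2,0.3,6.5],
  [0.2,0.2,5.8,0,0.2,0.3,6.5],
])

```text
t: 10.48
position: [0.6121, -0.2471, 0.1023]
eef_rot: [-3.128, 0.274, 0.007]
wrist_force: [-0.4, 0.2, -0.3]
opening: 0.761
```

Run:
```python
from plan import *
d,w=plan((.6132,-.2474,.064),-10.04)
snap("side","s9",(210,90,90,110),5.4)
```

```text
t 10.48 pos [ 0.6121 -0.2471  0.1023] head -10.02 tiltz [-0.004  0.002 -1.   ] F [-0.4  0.2 -0.3] op 0.761 q [-0.27  0.75  0.92  1.72 -0.68  1.03  0.72]
shift cm [0.14 0.02 3.83] turn [-0.1   0.25  0.02] dist 3.84
```

View pics/s9.png

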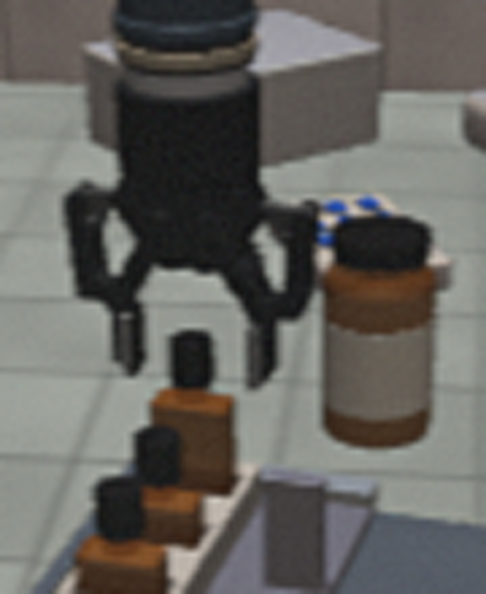

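>>> step_arm([
  [0.1,0,0.8,0,0.2,0,6.5],
  [0.1,0,1.8,0,0.2,0,6.5],
  [0.1,0,2.8,0,0.2,0,6.5],
  [0.1,0,3.6,0,0.2,0,6.5],
  [0.1,0,3.8,0,0.2,0,6.5],
])

```text
t: 10.95
position: [0.6123, -0.2468, 0.0631]
eef_rot: [-3.127, 0.274, 0.004]
wrist_force: [-0.2, 0.3, -0.3]
opening: 0.76
```

Run:
```python
from plan import *
d,w=plan((.6132,-.2474,.064),-10.04)
snap("side","s10",(210,90,90,110),5.4)
```

```text
t 10.95 pos [ 0.6123 -0.2468  0.0631] head -10.02 tiltz [-0.002  0.002 -1.   ] F [-0.2  0.3 -0.3] op 0.76 q [-0.25  0.79  0.88  1.75 -0.73  0.97  0.75]
shift cm [ 0.1   0.04 -0.09] turn [-0.11  0.16  0.02] dist 0.14
```

View pics/s10.png

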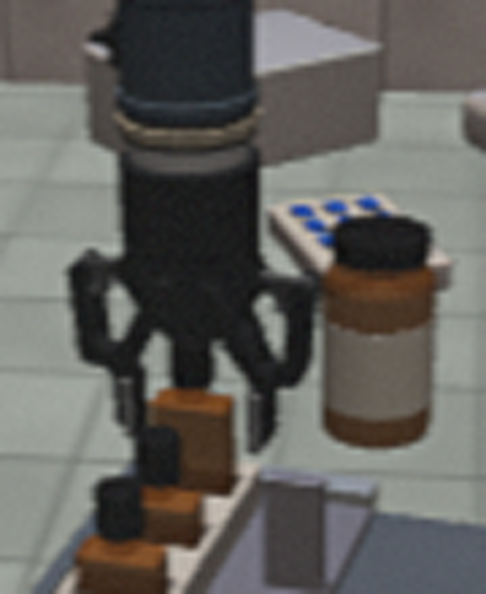

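>>> step_arm([
  [0,0,-0.1,0,0,0,5.5],
  [0,0,-0.1,0,0,0,5],
  [0,0,-0.1,0,0,0,4.7],
  [0,0,-0.1,0,0,0,4],
  [0,0,-0.1,0,0,0,3.5],
])

```text
t: 11.42
position: [0.613, -0.2474, 0.0654]
eef_rot: [-3.128, 0.274, 0.001]
wrist_force: [-0.3, -0.9, 2.7]
opening: 0.53
```

>>> step_arm([
  [0,0,0,0,0,0,3],
  [0,0,0,0,0,0,3],
  [0,0,0,0,0,0,3],
  [0,0,0,0,0,0,3],
  [0,0,0,0,0,0,3],
])

```text
t: 11.83
position: [0.6129, -0.2473, 0.0654]
eef_rot: [-3.128, 0.274, 0.001]
wrist_force: [-1.0, -0.0, -0.7]
opening: 0.533
```

Run:
```python
from plan import *
d,w=plan((.6132,-.2474,.064),-10.04)
snap("side","s11",(210,90,90,110),5.4)
```

```text
t 11.83 pos [ 0.6129 -0.2473  0.0654] head -10.03 tiltz [-0.001  0.002 -1.   ] F [-1.  -0.  -0.7] op 0.533 q [-0.25  0.79  0.88  1.74 -0.73  0.97  0.75]
shift cm [0.03 0.   0.14] turn [-0.09  0.06  0.01] dist 0.14
```

View pics/s11.png

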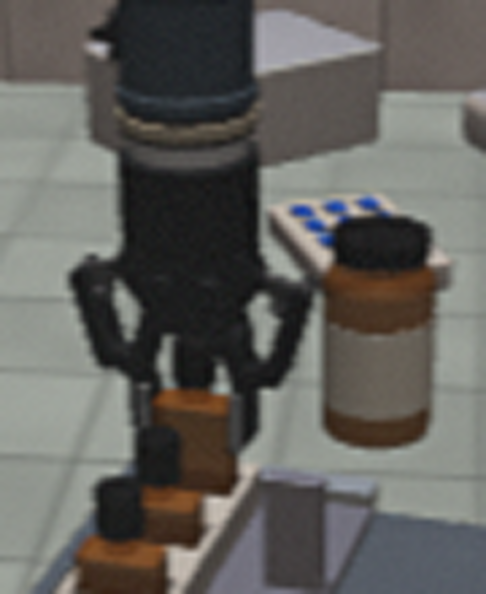

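>>> step_arm([
  [0,0,-1,0,0,0,3],
  [0,0,-2.5,0,0,0,3],
  [0,0,-4.5,0,0,0,3],
  [0,0,-6.5,0,0,0,3],
  [0,0,-8.5,0,0,0,3],
])

```text
t: 12.3
position: [0.613, -0.2479, 0.1526]
eef_rot: [-3.129, 0.275, 0.0]
wrist_force: [0.1, 0.4, -0.8]
opening: 0.526
```

Run:
```python
from plan import *
d,w=plan((.6129,-.2473,.26),-10.03)
snap("side","s12",(210,70,90,130),4.6)
```

```text
t 12.3 pos [ 0.613  -0.2479  0.1526] head -10.05 tiltz [-0.     0.001 -1.   ] F [ 0.1  0.4 -0.8] op 0.526 q [-0.3   0.7   0.96  1.69 -0.63  1.1   0.68]
shift cm [ -0.02  -0.07 -10.74] turn [-0.06  0.01 -0.02] dist 10.74
```

View pics/s12.png

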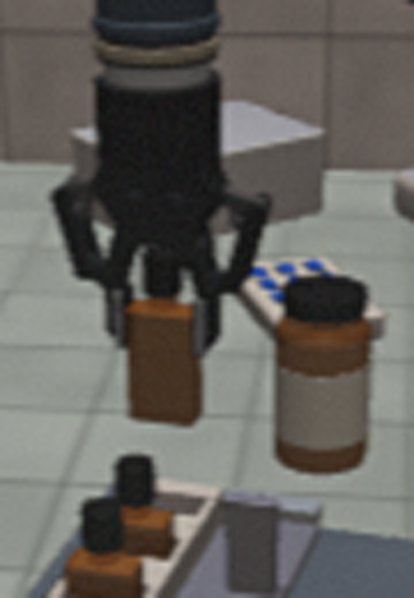

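>>> step_arm([
  [0,0,-3,0,0,0,3],
  [0,0,-6.5,0,0,4,3],
  [0,-2,-9.5,0,0,8,3],
  [0,-5,-11,0,0,12,3],
  [0,-9,-11,0,0,16,3],
])

```text
t: 12.77
position: [0.6302, -0.1653, 0.2734]
eef_rot: [3.055, -0.724, 0.025]
wrist_force: [0.9, -0.0, -1.2]
opening: 0.535
```

Run:
```python
from plan import *
import joint,fitc
v=np.load("joint.npy"); p=v[5:9].copy(); joint.setc(v[9:21])
d,w=plan((.5454,.2223,.26),-44)
a=np.linspace(0,2*np.pi,24,endpoint=False)
def pts(p):
    h=p[3]*1000
    P=[fitc.W(p,(30*np.cos(t),30*np.sin(t),11)) for t in a]+[fitc.W(p,(120,18*np.cos(t),h+18*np.sin(t))) for t in a]+[fitc.W(p,(132,27*np.cos(t),h+27*np.sin(t))) for t in a]
    P+=[fitc.W(p,(x,y,h+z)) for x in(156,216) for y in(-28,28) for z in(-28,28)]+[fitc.W(p,(205+11*np.cos(t),11*np.sin(t),285)) for t in a]
    return np.array(P)
crop(cv2.imread("pics/side0.png"),"sl",(110,230,90,80),8.5,C["side"].proj(pts(p)))
crop(cv2.imread("pics/top0.png"),"tl",(85,115,60,60),10,C["top"].proj(pts(p)))
crop(cv2.imread("pics/side0.png"),"sl0",(110,230,90,80),8.5)
```

```text
t 12.77 pos [ 0.6302 -0.1653  0.2734] head -26.66 tiltz [ 0.015 -0.006 -1.   ] F [ 0.9 -0.  -1.2] op 0.535 q [-0.53  0.61  1.15  1.6  -0.58  1.3   0.24]
shift cm [-24.99 -30.83   1.  ] turn [-0.25 -0.91 17.34] dist 39.7
```

View pics/sl.png

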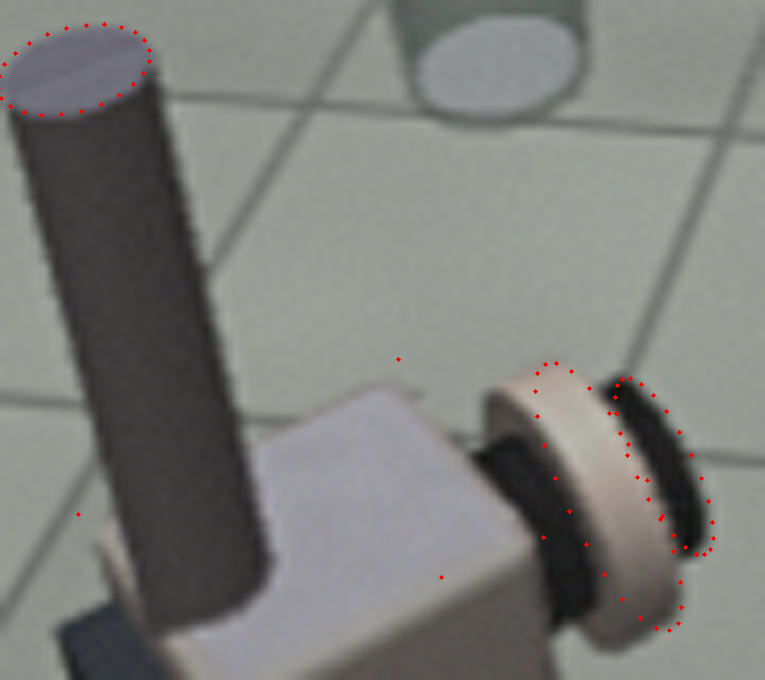

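View pics/tl.png

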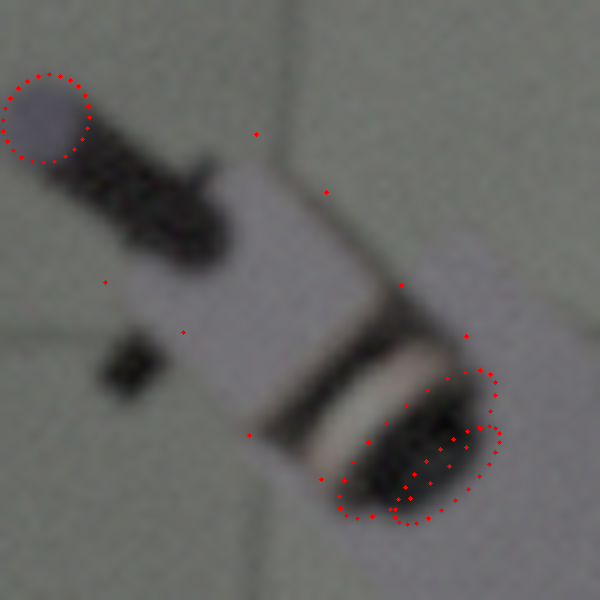

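View pics/sl0.png

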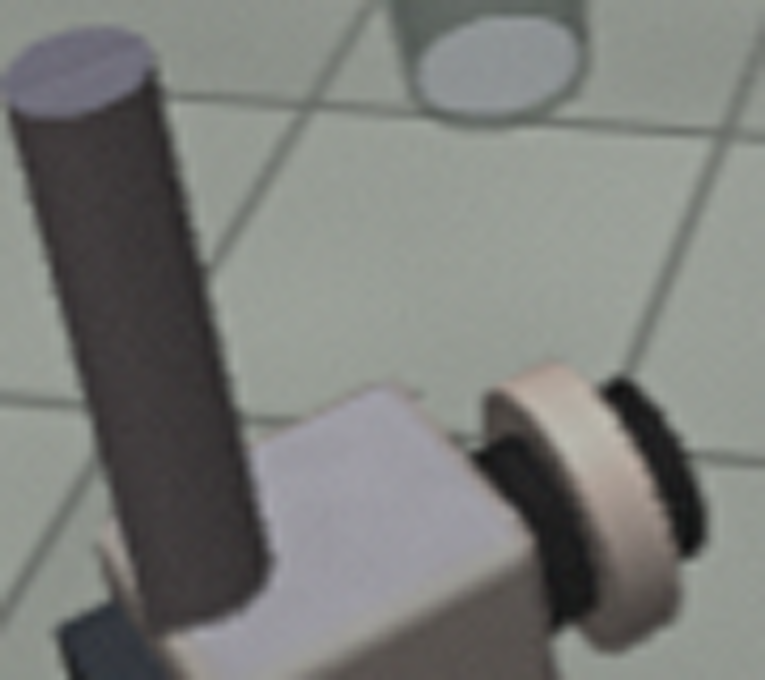

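```bash
cat > j2.py <<'E'
import joint
from joint import *
s=lambda c:("side",fitc.px(c,(110,230),8.5)); t=lambda c:("top",fitc.px(c,(85,115),10))
joint.KC[:]=[((0,0,11),St((564,314)),0),((0,0,11),Tt((480,447)),0),((205,0,285),s((79,71)),0),((205,0,285),t((45,118)),0),
((120,0,0),s((654,466)),1),((132,0,0),t((412,441)),1),
((156,28,28),t((252,432)),1),((156,-28,28),t((385,290)),1),((156,28,28),s((536,540)),1),((156,-28,28),s((390,380)),1)]
if __name__=="__main__":
    v0=np.load("joint.npy"); r=least_squares(joint.res,v0,loss="soft_l1"); v=r.x; np.save("joint2.npy",v); joint.setc(v[9:21])
    rr=joint.res(v); print("cam",np.round(v[5:9],4),np.degrees(v[7]),"dock",np.round(v[:5],4)); print("corr",np.round(v[9:21],4)); print(np.round(rr[39:39+28].reshape(-1,2),1).tolist())
    J=r.jac; cov=np.linalg.pinv(J.T@J)*.5; print("sd",np.round(np.sqrt(np.diag(cov))[:9],4))
E
python3 j2.py
```

```text
cam [0.546  0.2231 0.8019 0.1493] 45.94688082019689 dock [ 5.964e-01 -1.833e-01 -1.753e-01 -6.180e-02  3.000e-04]
corr [ 0.002  -0.0006 -0.0004  0.0003 -0.0002  0.0008 -0.0006 -0.0006  0.0004
 -0.0003  0.0002  0.0002]
[[-0.3, 0.3], [-0.2, 0.2], [-1.3, 0.2], [-0.4, -0.1], [0.6, 0.5], [0.3, 0.2], [-0.6, 0.1], [1.2, -0.6], [0.5, 0.2], [0.4, -1.9], [0.0, -0.0], [0.2, -0.3], [-0.2, -0.8], [-0.6, 0.1]]
sd [0.0018 0.0021 0.0055 0.0013 0.0011 0.0014 0.0015 0.0056 0.0013]
```

>>> step_arm([
  [-2.3,-2.9,0,0,-0.5,3,3],
  [-4.7,-5.8,0,0,-0.9,6,3],
  [-7.1,-8.8,0,0,-0.9,9,3],
  [-9.5,-11.8,0,0,-0.9,12,3],
  [-11.9,-14.7,0,0,-0.9,17,3],
])

```text
t: 13.18
position: [0.5892, 0.021, 0.2727]
eef_rot: [-2.91, 1.171, -0.003]
wrist_force: [-0.6, 1.0, -1.0]
opening: 0.528
```

Run:
```python
from plan import *
d,w=plan((.546,.2228,.26),-44)
snap("side","s13",None,1.5)
```

```text
t 13.18 pos [0.5892 0.021  0.2727] head -43.86 tiltz [ 0.004  0.004 -1.   ] F [-0.6  1.  -1. ] op 0.528 q [-0.95  0.54  1.25  1.74 -0.54  1.26 -0.34]
shift cm [-17.1  -11.55   1.34] turn [-0.31  0.02  0.14] dist 20.67
```

View pics/s13.png

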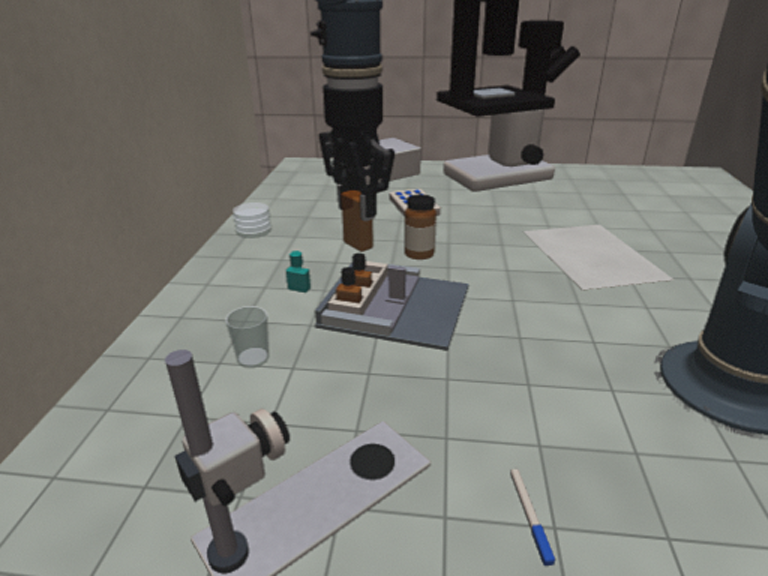

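>>> step_arm([
  [-1.7,-1.1,0,0,0,0,3],
  [-3.4,-2.3,0,0,0,0,3],
  [-5.1,-3.4,0,0,0,0,3],
  [-6.8,-4.6,0,0,0,0,3],
  [-8.5,-5.7,0,0,0,0,3],
])

```text
t: 13.65
position: [0.5658, 0.1318, 0.2733]
eef_rot: [-2.909, 1.157, 0.006]
wrist_force: [0.0, -0.1, -0.2]
opening: 0.523
```

Run:
```python
from plan import *
d,w=plan((.546,.2228,.26),-44)
```

```text
t 13.65 pos [0.5658 0.1318 0.2733] head -43.39 tiltz [ 0.     0.011 -1.   ] F [ 0.  -0.1 -0.2] op 0.523 q [-1.16  0.52  1.25  1.76 -0.53  1.25 -0.53]
shift cm [-7.68 -5.24  1.43] turn [-0.48  0.43  0.61] dist 9.41
```

>>> step_arm([
  [-1.9,-1.3,0,0,0.2,0,3],
  [-3.8,-2.6,0,-0.2,0.4,0,3],
  [-5.7,-3.9,0,-0.4,0.4,0.3,3],
  [-7.2,-4.9,0,-0.5,0.4,0.6,3],
  [-7.7,-5.2,0.5,-0.5,0.4,0.6,3],
])

```text
t: 14.07
position: [0.5456, 0.226, 0.2703]
eef_rot: [-2.914, 1.168, -0.0]
wrist_force: [0.3, -0.6, -0.9]
opening: 0.529
```

Run:
```python
from plan import *
d,w=plan((.546,.2228,.1404),-44)
snap("side","s14",None,1.5);snap("top","t14",(60,90,200,150),4)
```

```text
t 14.07 pos [0.5456 0.226  0.2703] head -43.68 tiltz [ 0.001  0.002 -1.   ] F [ 0.3 -0.6 -0.9] op 0.529 q [-1.31  0.55  1.25  1.74 -0.54  1.26 -0.69]
shift cm [ 0.26  0.24 12.99] turn [-0.12  0.04  0.32] dist 12.99
```

View pics/s14.png

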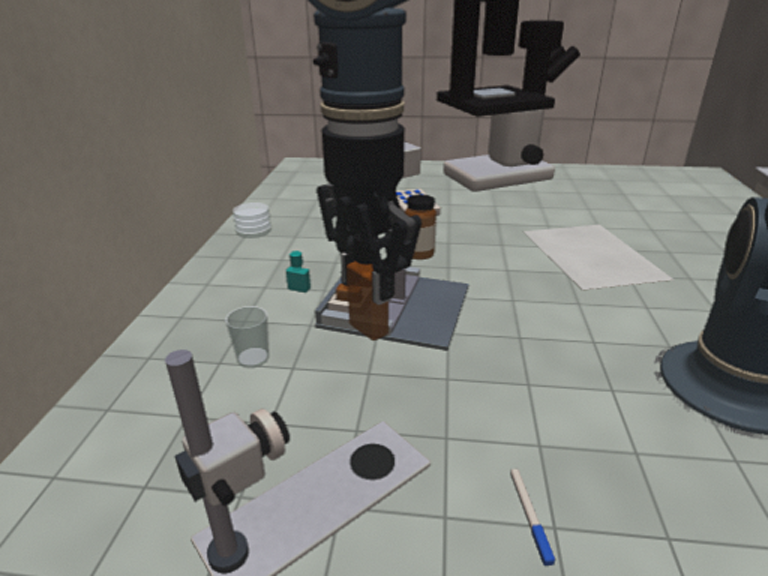

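View pics/t14.png

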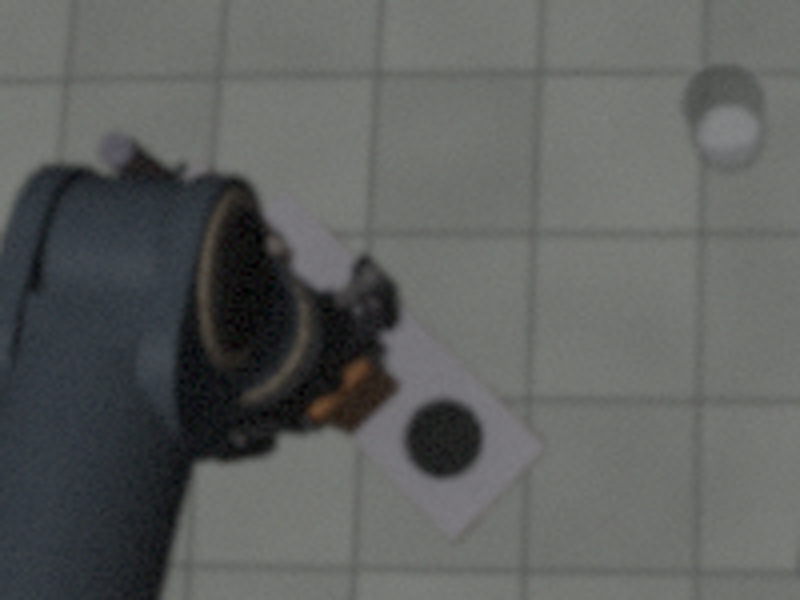

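Run:
```python
from plan import *
import joint
v=np.load("joint2.npy"); joint.setc(v[9:21])
for z in(.27,.4,.5,.6,.7): print(z,np.round(C["side"].proj([.5456,.226,z])[0]*1.5))
for uv in((35,170),(230,180),(250,300),(190,300),(180,440)):
    u=np.array(uv)/4+[60,90]
    print(uv,[np.round(C["top"].atz(u,z)[0,:2],3).tolist() for z in(.4,.5,.6)])
```

```text
0.27 [367. 294.]
0.4 [364. 175.]
0.5 [361.  61.]
0.6 [357. -80.]
0.7 [ 353. -259.]
(35, 170) [[0.64, 0.363], [0.611, 0.313], [0.582, 0.263]]
(230, 180) [[0.633, 0.254], [0.605, 0.217], [0.577, 0.181]]
(250, 300) [[0.569, 0.239], [0.549, 0.204], [0.528, 0.169]]
(190, 300) [[0.57, 0.271], [0.549, 0.233], [0.528, 0.194]]
(180, 440) [[0.497, 0.272], [0.485, 0.233], [0.474, 0.194]]
```

>>> step_arm([
  [0.1,0.1,1.5,0,0,0.3,3],
  [0.2,0.2,3.5,0,0,0.3,3],
  [0.3,0.2,5.5,0,0,0.3,3],
  [0.3,0.2,7.5,0,0,0.3,3],
  [0.3,0.2,9,0,0,0.3,3],
])

```text
t: 14.58
position: [0.5454, 0.2172, 0.1778]
eef_rot: [2.908, -1.184, -0.003]
wrist_force: [0.6, 0.4, -1.4]
opening: 0.528
```

Run:
```python
from plan import *
d,w=plan((.546,.2228,.1404),-44)
snap("side","s15",(90,110,220,170),3.5)
```

```text
t 14.58 pos [0.5454 0.2172 0.1778] head -44.32 tiltz [-0.002 -0.001 -1.   ] F [ 0.6  0.4 -1.4] op 0.528 q [-1.23  0.63  1.15  1.85 -0.64  1.1  -0.61]
shift cm [-0.35 -0.45  3.73] turn [ 0.15  0.06 -0.32] dist 3.78
```

View pics/s15.png

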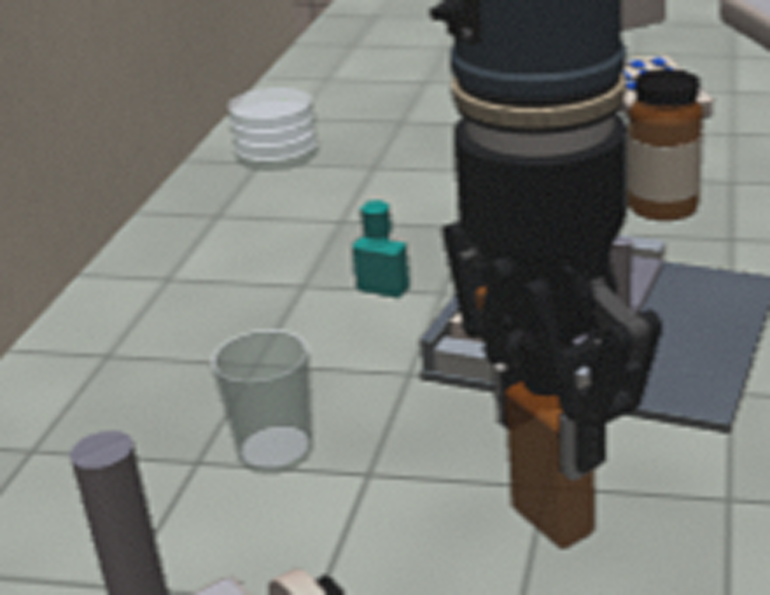

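>>> step_arm([
  [-0.2,-0.2,1,0.1,0,-0.3,3],
  [-0.3,-0.4,2,0.1,0,-0.3,3],
  [-0.3,-0.4,3,0.1,0,-0.3,3],
  [-0.4,-0.5,3.6,0.1,0,-0.3,3],
  [-0.4,-0.5,3.7,0.1,0,-0.3,3],
])

```text
t: 15.05
position: [0.5437, 0.224, 0.1371]
eef_rot: [2.909, -1.174, -0.008]
wrist_force: [0.4, -0.2, -1.2]
opening: 0.527
```

>>> step_arm([
  [0,0,0,0,0,0,3],
  [0,0,0,0,0,0,3],
  [0,0,0,0,0,0,3],
  [0,0,0,0,0,0,3],
  [0,0,0,0,0,0,3],
])

```text
t: 15.47
position: [0.5439, 0.224, 0.1375]
eef_rot: [2.91, -1.174, -0.008]
wrist_force: [-0.2, -0.2, -1.0]
opening: 0.53
```

Run:
```python
from plan import *
d,w=plan((.546,.2228,.1404),-44)
snap("side","s16",(100,160,180,150),4.3);snap("top","t16",(80,110,150,120),5)
for n in("side","top"):
  for t in("tall_flask","lens"):
    print(n,t,[(np.round(d["bbox"],1).tolist(),round(d["confidence"],2)) for d in outline_of(t,n)][:3])
```

```text
t 15.47 pos [0.5439 0.224  0.1375] head -43.96 tiltz [-0.006 -0.002 -1.   ] F [-0.2 -0.2 -1. ] op 0.53 q [-1.21  0.67  1.1   1.88 -0.69  1.05 -0.58]
shift cm [ 0.24 -0.06 -0.29] turn [0.31 0.18 0.04] dist 0.38
side tall_flask [([232.8, 229.0, 27.1, 57.6], 0.77)]
side lens [([118.0, 272.2, 76.8, 64.9], 0.85)]
top tall_flask [([153.6, 191.5, 18.2, 8.6], 0.65)]
top lens [([94.0, 129.7, 38.0, 25.6], 0.77)]
```

View pics/s16.png

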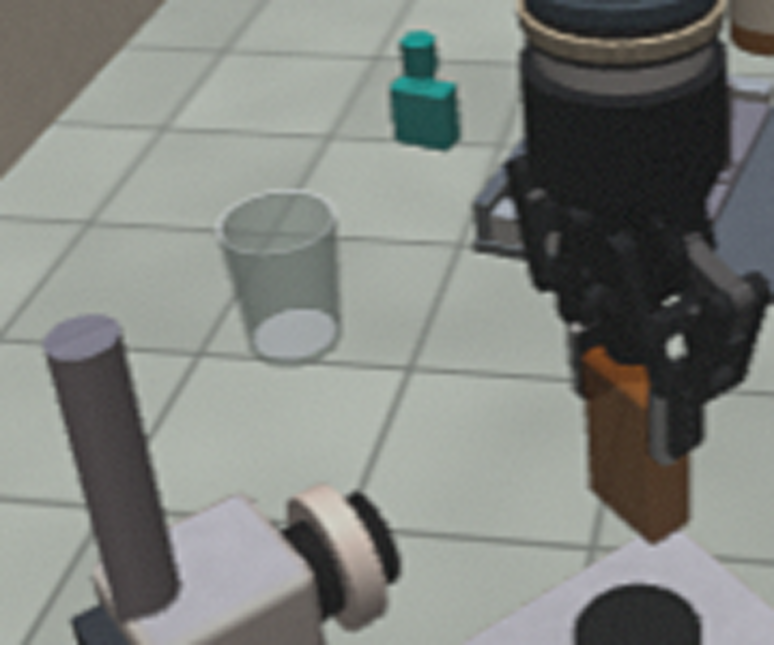

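View pics/t16.png

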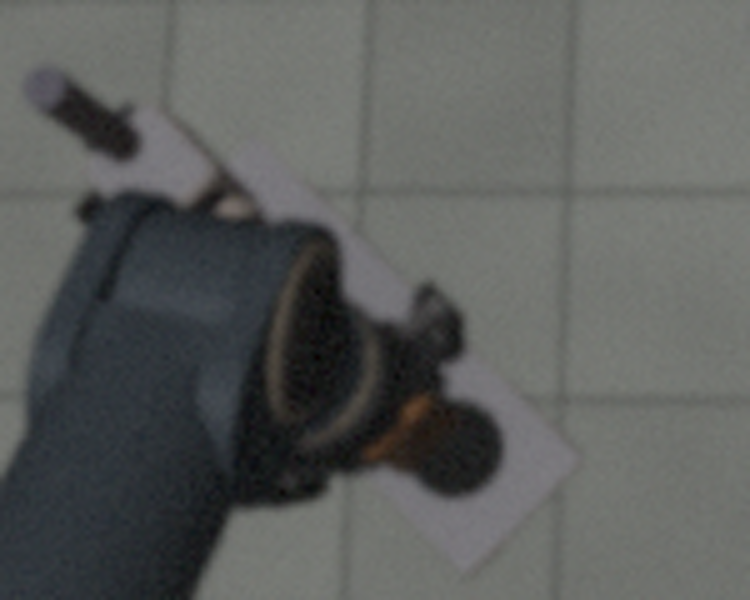

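```bash
cat > ov.py <<'E'
from plan import *
import joint,fitc,sys
def go(sname,tname,out):
    v=np.load("joint2.npy"); joint.setc(v[9:21])
    s=arm.state(); M=R.from_rotvec(s["eef_rot"]).as_matrix()
    def F(x,y,z): return s["position"]+M@(np.array([x,y,-(z+9.6)])/1000)
    P=np.array([F(x,y,z) for z in(-57,21) for x,y in((-23,-12),(-23,12),(23,12),(23,-12))])
    for n,f,b,k in(("side",sname,(220,210,60,90),6.6),("top",tname,(140,160,60,60),9)):
        crop(cv2.imread(f"pics/raw_{f}.png"),out+n,b,k,C[n].proj(P))
    p=v[5:9]; c=s["position"]-M[:,2]*.0096; d=c-np.array([p[0],p[1],p[3]]); x=np.array([np.cos(p[2]),np.sin(p[2]),0])
    print("flask mid",np.round(c,4),"vs view: fwd",np.round(d@x*1000,1),"left",np.round((-x[1]*d[0]+x[0]*d[1])*1000,1),"up",np.round(d[2]*1000,1), "axis tilt deg",np.round(np.degrees(np.arccos(-M[2,2])),2))
    print(np.round(C["side"].proj(P),1).tolist())
if __name__=="__main__": go(*sys.argv[1:4])
E
python3 ov.py s16 t16 ov1_
```

```text
flask mid [0.5437 0.2241 0.1468] vs view: fwd -0.9 left 2.3 up -2.5 axis tilt deg 0.4
[[251.1, 288.6], [261.3, 282.3], [245.7, 269.0], [235.7, 274.7], [250.1, 255.1], [261.0, 249.1], [244.5, 236.6], [233.8, 242.0]]
```

View pics/ov1_side.png

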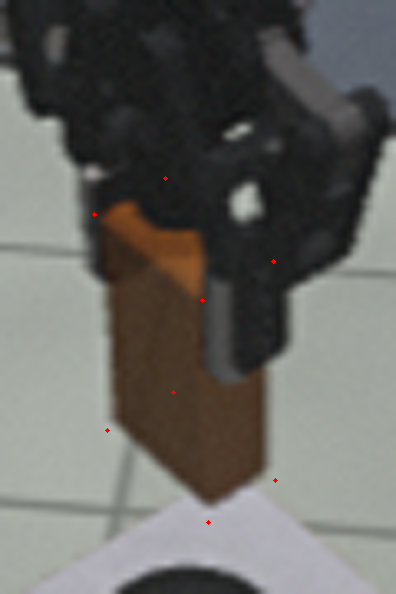

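View pics/ov1_top.png

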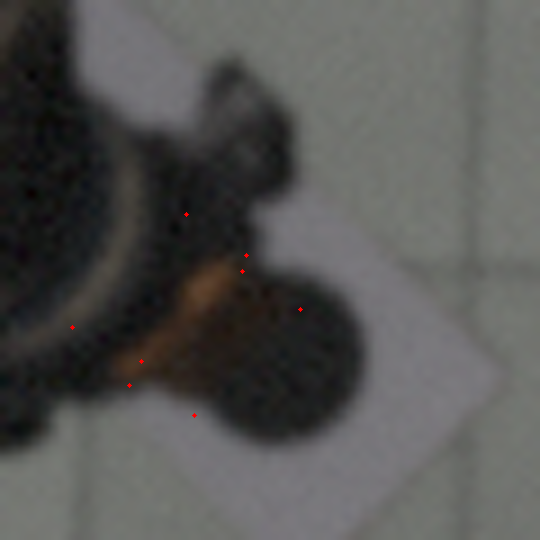

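>>> step_arm([
  [0.1,0,-0.1,0.3,0.2,0,3],
  [0.2,-0.1,-0.2,0.3,0.2,0,3],
  [0.25,-0.1,-0.3,0.3,0.2,0,3],
  [0.25,-0.1,-0.3,0.3,0.2,0,3],
  [0.25,-0.1,-0.3,0.3,0.2,0,3],
])

```text
t: 16.18
position: [0.5463, 0.223, 0.1403]
eef_rot: [2.913, -1.176, -0.0]
wrist_force: [0.1, 0.7, -0.9]
opening: 0.531
```

Run:
```python
from plan import *
d,w=plan((.546,.2228,.1404),-44)
snap("side","s17",None,1.5);snap("top","t17",None,1.5)
crop(cv2.imread("pics/raw_t17.png"),"t17c",(240,130,130,120),5)
import ov; ov.go("s17","t17","ov2_")
```

```text
t 16.18 pos [0.5463 0.223  0.1403] head -43.97 tiltz [-0.    -0.001 -1.   ] F [ 0.1  0.7 -0.9] op 0.531 q [-1.21  0.67  1.1   1.88 -0.69  1.04 -0.58]
shift cm [-0.01  0.03 -0.01] turn [ 0.04 -0.01  0.03] dist 0.04
flask mid [0.5461 0.223  0.1497] vs view: fwd 0.1 left -0.2 up 0.5 axis tilt deg 0.05
[[249.6, 286.9], [259.8, 280.7], [244.3, 267.4], [234.3, 273.0], [248.8, 253.2], [259.7, 247.3], [243.3, 234.8], [232.6, 240.1]]
```

View pics/s17.png

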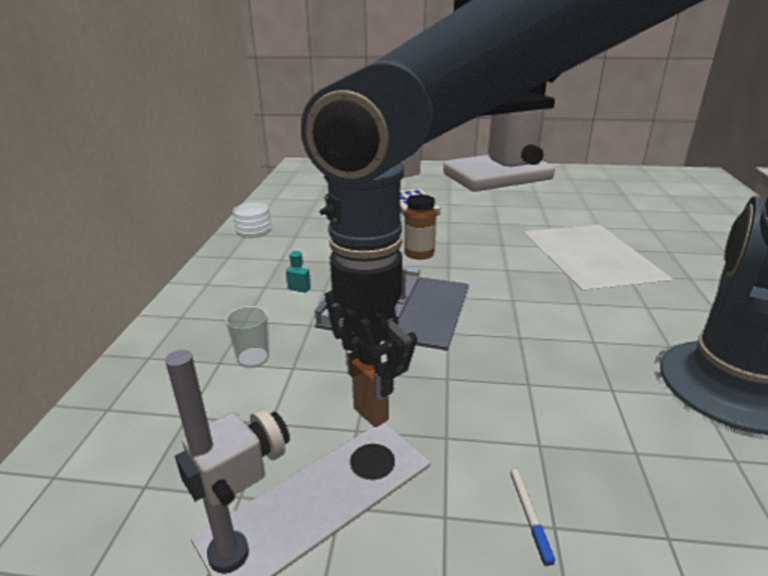

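View pics/t17c.png

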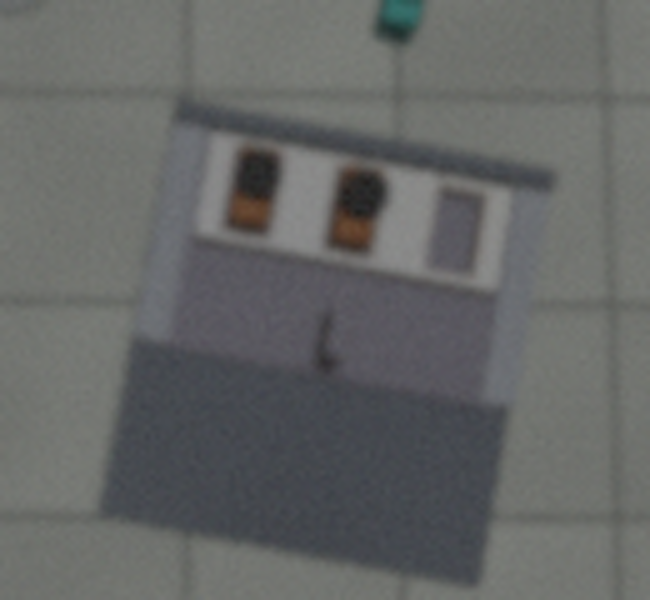

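View pics/ov2_side.png

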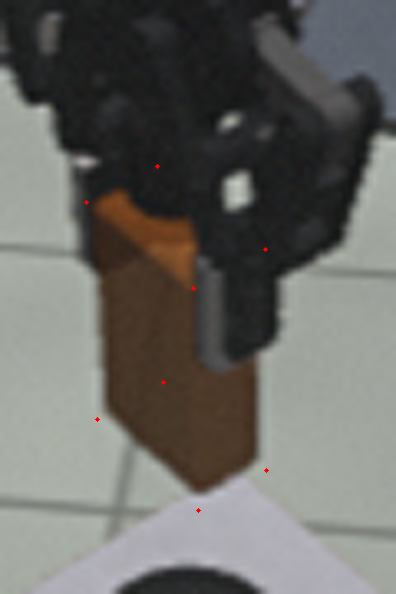

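Run:
```python
from plan import *
im=cv2.imread("pics/raw_s17.png")
crop(im,"z17",(228,232,40,60),10)
m=outline_of("tall_flask","side")[0]; r=m["region"]; ys,xs=np.where(r); print(m["bbox"],m["confidence"])
for y in range(ys.min(),ys.max()+1,4): print(y,xs[ys==y].min(),xs[ys==y].max())
```

```text
[236.1, 226.0, 24.4, 59.4] 0.78
226 239 240
230 238 242
234 238 243
238 237 245
242 235 247
246 234 248
250 234 248
254 234 248
258 235 248
262 235 248
266 235 258
270 234 258
274 237 258
278 242 258
282 246 255
```

View pics/z17.png

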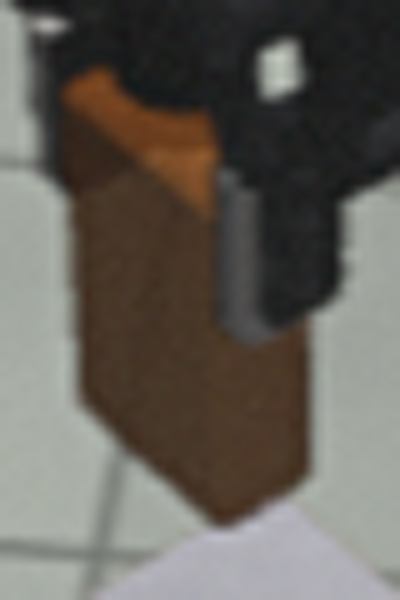

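Run:
```python
from plan import *
plan((.546,.2228,.1404),-44); print(np.abs(arm.state()["joint_velocities"]).max())
for t in("beaker","amber_bottle","pen","lens"): print(t,search_frame(t,"top")[:1])
print(arm.sign_off())
```

```text
t 16.33 pos [0.5461 0.2231 0.1401] head -43.96 tiltz [-0.001 -0.001 -1.   ] F [-0.1 -0.8 -1. ] op 0.53 q [-1.21  0.67  1.1   1.88 -0.69  1.04 -0.58]
shift cm [ 0.01  0.03 -0.03] turn [ 0.05 -0.    0.04] dist 0.04
0.0009626340993365565
beaker [{'bbox': [229.1, 106.8, 22.6, 26.7], 'confidence': 0.96}]
amber_bottle [{'bbox': [373.3, 194.3, 37.1, 27.2], 'confidence': 0.73}]
pen [{'bbox': [301.9, 158.5, 14.6, 19.5], 'confidence': 0.64}]
lens [{'bbox': [93.8, 130.0, 36.6, 24.2], 'confidence': 0.67}]
the job is handed in; nothing more can be done
None
```

I pushed the tray home and lifted out the tall flask. It is now held still in front of the inspection camera, and I handed the job in at about 16.5 s.

**Tray:** I pinched the pull fin and pushed about 62 mm, until the tray stopped against the rear stop and the wrist force reached about 21 N. The last top picture shows its near edge flush with the rail ends. Both short flasks are still standing in it, and only the tall flask's pocket is empty.

**Flask:** I gripped it by its narrow sides, so a broad side faces the lens and the fingers are not in between.

| Check at the end | Measured |
|---|---|
| Offset from the view point | within about 0.5 mm of my estimate on each axis |
| Tilt | about 0.05° |
| Turn | about 0.1° from square to the lens |
| Arm | at rest, flask gripped with the fingers 45 mm apart |

**Less certain or disagreeing:**
- **Absolute position:** the lens and pad positions come from the pictures and are good to about 1.5 mm. My fit put the lens at 149.3 mm, just under the stated minimum of 150 mm, so I aimed for 150 mm.
- **Flask outline:** the lower corners showed 1–3 pixels inside my sharp-edged model. I took this as rounded flask edges and made no correction, so the height could be off by about 1 mm.
- **Other things on the bench:** in the last pictures the beaker, jar, pen and camera look where they were at the start. The network's last report for the pen landed on one of the short flasks, so I judged the pen by eye in the side picture.

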